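# Tip the coupon tray and rack the test coupons on edge

### The arm

A 7-joint arm with a two-finger parallel gripper is mounted at the origin on the work surface; the furniture and walls round the work are solid. World frame = base frame: x ahead of the robot, y to its left, z up, the work surface at z = 0. Lengths are in m, angles in rad, forces in N, time in s.
With the tool pointing down it reaches from about 0.425 to 0.925 m from the base axis. Payload 6.8 kg.
Tool frame: the origin (TCP) lies on the centre line of the jaws, within the pads' length; the fingertips stand 25 mm ahead of it and the grasp point (between the pads) lies 6 mm ahead of it; z points along the fingers, y is the line along which they close (so a half turn about z gives the same grasp; the last joint's range is limited). The gripper opens to 85 mm and grips with 20 to 120 N. Pads are 22 mm wide; open, the fingers measure 114 mm over their backs; the gripper's body (76 mm by 85 mm) begins 54 mm behind the grasp point. The pads swing forward as they close: fully open they stand 13 mm farther back than shut.
Start: joints at [0.994, 0.477, 0.022, 1.555, -0.011, 1.109, -0.083], TCP at [0.305, -0.602, 0.256] pointing down, gripper open.
Joint ranges: [-2.96, 2.96], [-0.34, 2.1], [-1.41, 1.46], [0.24, 2.44], [-1.37, 4.51], [0.17, 1.92], [-2.96, 2.96]. Speed limits (rad/s): [2.39, 2.39, 3.14, 3.14, 3.14, 3.14, 3.14].

### API

Orientations are given as a rotation vector (axis times angle).
In Python, from bench import telemetry, grab_frame, job gives the robot as it stands.
- The arm moves only by the tool apply_moves, never from a script. Its argument "rows" is a list of rows, each a list of 2 entries, a list of its own where there are three numbers: the shift along the tool's x, y, z each as a share of 250 mm, from -1 to 1, then the turn, a rotation vector about the tool's x, y, z each as a share of pi rad, from -1 to 1. A call has 1 to 10 rows; each row is the pose to reach, as a shift and turn from the pose commanded when the call began, along the tool's axes at that moment, turning the shorter way round; what a row does not reach only later rows make up. A row lasts 1/8 s, in which the tool goes at most 62.5 mm and 10.7 degrees, less where a joint would pass 70% of its speed; a pose out of reach is approached as far as the arm can. A call with a number of a shift or a turn outside -1 to 1 is refused whole. A call with a gripper value outside its range is refused whole. "jaw" is the gripper's target within -1 to 1 (fully open at 1, half-way at 0, shut at -1), set as the call begins (left out, the last holds). The fingers move at their own pace and stop on an object; "newtons" is the grip in N (left out, the last holds). Time passes only in rows, so rows that repeat a pose let the fingers close. It gives the time, the measured TCP pose, the force, the opening and the grip force at its end, in the units of the state.
- telemetry.get_obs(): the state, without advancing time (a new reading comes with each control period).
- grab_frame(name): name is "scene" or "top"; returns a dict with "frame" (400x640x3 uint8, red, green, blue), "vertical_fov" (degrees; the focal length in pixels is half the picture's height over the tangent of half this angle, whatever the lens; pixels are square), "cx", "cy" (the principal point, pixels), "k1" (the pictures are not rectified: a ray, as slopes to the right and down, at radius r is drawn at 1 + k1 r^2 times it, then the intrinsics apply), "origin" and "attitude" of the camera in the world. Camera axes: x right, y up, looking along -z (the intrinsics and any distortion apply to the point x, -y, -z); pixel columns grow to the right and rows downward; lengths in m; the calibration is good to about 2 mm. A picture is of the moment at which its call begins. There is no depth.
- job.hand_in(): hands the job in; it is judged then, once.
The state is a dict: "clock": time; "joints": joint angles; "qvel": joint speeds; "tau": joint torques, N m; "tcp_pos": TCP position; "orientation": TCP orientation; "contact_force": force on the tool from outside, world axes, zero at the start; "moment": the same for the moment, N m; "grip_width": finger opening in m; "gripper_force": force on a finger pad.
Only numpy, scipy, OpenCV 4.12 (cv2) and the standard library are available. Lean on these libraries where they do the work, as an engineer would, in place of code of your own. Each camera call takes 0.05 s, during which the arm holds its last target. There are 200 camera calls.

### The job

The copper test coupons lie out of reach under the clear cover of the tray: lift the tray by its bar so that it tips about its front edge and they slide down to the open end, and let the tray down flat again. Swing the rack's hold-down bar up out of the way and stand every coupon on edge in its own slot of the leaning rack, tipping the tray again for any that were held back behind another, then swing the bar fully down over them. Leave the timer and the dropper bottle by the rack undisturbed.

Things in the scene. Friction and masses are not known exactly. Their poses are not given: they have to be found in the camera images.
- tray: loose grey tray, 220 x 176 x 29 mm, 0.7 kg; origin under its middle, x along its two lanes towards the bar end, z up. Front lip at x = -112 to -116 mm, 24 mm high. From x = -38 to +104 mm a fixed clear cover (top 29 mm above the bench) roofs it 4 mm above the coupons; before it, to the lip, the tray is open: only there can a coupon be taken
- lane_left (a point): foot of the front lip in the left lane (tray y = +35 mm), on the runners' top. In each lane coupons lie on two slick runners, outer sides 26 mm apart, tops 16 mm above the bench and 12 mm above the tray floor, so fingertips fit beside a coupon (30 mm clear each side). Lane guides only under the cover. Coupons slide at 10 to 15 degrees; hold 25 to 30 for a second
- lane_right (a point): the same for the right lane (tray y = -35 mm). A lane may hold two coupons in file: the first slides to the lip, its centre 30 mm from this point, the second stops behind it, centre at 90 mm, still mostly under the cover, until the first is taken and the tray is tipped again
- tray_bar (a point): middle of the tray's round handle bar: 12 mm thick, 100 mm long, along the tray's y, 45 mm above the bench, 38 mm clear of the tray's back wall, at x = +142 mm of the tray. Axes as the tray's
- pivot_edge (a point): middle of the tray's lower front edge, about which it tips when the bar is lifted: 258 mm before the bar. Axes as the tray's
- coupon_1_mid (a point): centre of a loose bare copper coupon, a plate 60 x 40 x 6 mm (0.13 kg) with a small dark dot near one short end: x along its 60 mm, y along its 40 mm, z through its thickness; it starts flat under the tray's cover with its x along the lane. Three or four of the four are present
- coupon_2_mid (a point): centre of a loose bare copper coupon, a plate 60 x 40 x 6 mm (0.13 kg) with a small dark dot near one short end: x along its 60 mm, y along its 40 mm, z through its thickness; it starts flat under the tray's cover with its x along the lane. Three or four of the four are present
- coupon_3_mid (a point): centre of a loose bare copper coupon, a plate 60 x 40 x 6 mm (0.13 kg) with a small dark dot near one short end: x along its 60 mm, y along its 40 mm, z through its thickness; it starts flat under the tray's cover with its x along the lane. Three or four of the four are present
- coupon_4_mid (a point): centre of a loose bare copper coupon, a plate 60 x 40 x 6 mm (0.13 kg) with a small dark dot near one short end: x along its 60 mm, y along its 40 mm, z through its thickness; it starts flat under the tray's cover with its x along the lane. Three or four of the four are present
- rack: fixed rack on a 192 x 40 mm plate; origin on the bench under its middle line, z up, x along the slots towards the hinge post. Two white combs (y = +-9 to +-15 mm): four slots at 26 mm pitch, 9 mm wide, mouths rounded, tooth tops 40 mm above the bench. The slots lean 25 degrees from upright, tops towards +x. A coupon stands across both combs, overhanging 5 mm each side
- slot_1 (a point): middle of the floor of rack slot 1 (at x = -49 mm, 10 mm above the bench); slot 4 is nearest the hinge post. A coupon stands here with its 40 mm (or 60 mm) side along the rack's y, lowered along the lean. Fill slots nearest the post first: a tilted gripper then stays clear of standing coupons. Axes as the rack's
- slot_2 (a point): middle of the floor of rack slot 2 (at x = -23 mm, 10 mm above the bench); slot 4 is nearest the hinge post. A coupon stands here with its 40 mm (or 60 mm) side along the rack's y, lowered along the lean. Fill slots nearest the post first: a tilted gripper then stays clear of standing coupons. Axes as the rack's
- slot_3 (a point): middle of the floor of rack slot 3 (at x = 3 mm, 10 mm above the bench); slot 4 is nearest the hinge post. A coupon stands here with its 40 mm (or 60 mm) side along the rack's y, lowered along the lean. Fill slots nearest the post first: a tilted gripper then stays clear of standing coupons. Axes as the rack's
- slot_4 (a point): middle of the floor of rack slot 4 (at x = 29 mm, 10 mm above the bench); slot 4 is nearest the hinge post. A coupon stands here with its 40 mm (or 60 mm) side along the rack's y, lowered along the lean. Fill slots nearest the post first: a tilted gripper then stays clear of standing coupons. Axes as the rack's
- bar_hinge (a point): hinge axis of the rack's hold-down bar, along the rack's y, on the post at x = +95 mm, 77 mm above the bench. Axes as the rack's
- bar_grip (a point): middle of the black grip, 12 x 12 mm and 36 mm long, at the bar's end, 150 mm from the hinge; raised, its tip stands 245 mm above the bench, so keep clear of it. It can be pinched across the rack's y from above and followed round the hinge. The bar itself is 10 mm wide, along the rack's middle
- bar (a joint): angle of the hold-down bar (rad): 0 lying level over the slots, tip towards -x of the rack; 1.57 straight up, stop at 1.85; leave it at 1.6 to 1.8 while loading. It starts down or nearly, and stays where it is left (stiff hinge, under 2 N at the grip). It goes fully down only if all coupons stand on the slot floors: their tops are then about 67 mm above the bench, the bar's underside 72 mm
- timer: grey digital timer, 60 x 62 x 20 mm, lying near the rack; leave it alone. Origin under its middle
- dropper: amber dropper bottle, 38 mm across, 107 mm high, beside the rack; leave it alone. Origin under its middle

How it is judged:
On the way, in this order (a step that is already met when the one before it is completed fails the run):
1. the tray is tipped up by its bar end and a coupon has slid to the open end (angle between tray's own z axis and vertical above 0.17 rad and x of any of coupon_1_mid, coupon_2_mid, coupon_3_mid, coupon_4_mid in the frame of tray below -0.07 m), for 0.2 s.
2. every coupon stands on edge in a slot of the rack, the hold-down bar not yet down (angle between coupon_1_mid's own z axis and vertical between 0.87 and 2.27 rad and x of coupon_1_mid in the frame of rack between -0.065 and 0.065 m and y of coupon_1_mid in the frame of rack between -0.012 and 0.012 m and z of coupon_1_mid in the frame of rack between 0.022 and 0.045 m and angle between coupon_2_mid's own z axis and vertical between 0.87 and 2.27 rad and x of coupon_2_mid in the frame of rack between -0.065 and 0.065 m and y of coupon_2_mid in the frame of rack between -0.012 and 0.012 m and z of coupon_2_mid in the frame of rack between 0.022 and 0.045 m and angle between coupon_3_mid's own z axis and vertical between 0.87 and 2.27 rad and x of coupon_3_mid in the frame of rack between -0.065 and 0.065 m and y of coupon_3_mid in the frame of rack between -0.012 and 0.012 m and z of coupon_3_mid in the frame of rack between 0.022 and 0.045 m and angle between coupon_4_mid's own z axis and vertical between 0.87 and 2.27 rad and x of coupon_4_mid in the frame of rack between -0.065 and 0.065 m and y of coupon_4_mid in the frame of rack between -0.012 and 0.012 m and z of coupon_4_mid in the frame of rack between 0.022 and 0.045 m and value of joint bar above 0.3 rad), for 0.2 s.
At the end, for the whole second after the job is handed in: every coupon present stands on edge in a slot (its face within 40 degrees of upright, its centre within 12 mm of the rack's middle line and 22 to 45 mm above the bench); the hold-down bar is within 0.06 rad of fully down; the tray lies flat on the bench (angle between coupon_1_mid's own z axis and vertical between 0.87 and 2.27 rad and x of coupon_1_mid in the frame of rack between -0.065 and 0.065 m and y of coupon_1_mid in the frame of rack between -0.012 and 0.012 m and z of coupon_1_mid in the frame of rack between 0.022 and 0.045 m and angle between coupon_2_mid's own z axis and vertical between 0.87 and 2.27 rad and x of coupon_2_mid in the frame of rack between -0.065 and 0.065 m and y of coupon_2_mid in the frame of rack between -0.012 and 0.012 m and z of coupon_2_mid in the frame of rack between 0.022 and 0.045 m and angle between coupon_3_mid's own z axis and vertical between 0.87 and 2.27 rad and x of coupon_3_mid in the frame of rack between -0.065 and 0.065 m and y of coupon_3_mid in the frame of rack between -0.012 and 0.012 m and z of coupon_3_mid in the frame of rack between 0.022 and 0.045 m and angle between coupon_4_mid's own z axis and vertical between 0.87 and 2.27 rad and x of coupon_4_mid in the frame of rack between -0.065 and 0.065 m and y of coupon_4_mid in the frame of rack between -0.012 and 0.012 m and z of coupon_4_mid in the frame of rack between 0.022 and 0.045 m and value of joint bar below 0.06 rad and angle between tray's own z axis and vertical below 0.06 rad and height (world z) of tray below 0.008 m); the robot touches nothing.
It fails at once if the timer is pushed more than 4 cm or knocked over (distance of timer from where it was at the start of the episode above 0.04 m or angle between timer's own z axis and vertical above 0.6 rad).
It fails at once if the dropper bottle is pushed more than 4 cm or knocked over (distance of dropper from where it was at the start of the episode above 0.04 m or angle between dropper's own z axis and vertical above 0.6 rad).
Of coupon_1, coupon_2, coupon_3, coupon_4 only 3 to 4 are there at a start; the rules pass over those that are not, and their reading is None.
At some moment in a run one of tray may be knocked a few centimetres aside while the robot is not near it.
It also fails if it takes over 210 s, if anything falls off the work surface, if the arm or the gripper's body presses on something with over 40 N, if the wrist force passes 120 N, or if a joint passes its speed limit or range.

## Working session

There is one attempt and no reset: what is moved stays moved. The work goes in short steps, Python scripts to look and compute and a tool call to move; the robot and the scene stay as the last step left them, time stands still between calls to the robot, and variables do not carry over. Pictures are saved under pics/ and viewed, at most 14 in all, crops included, and the job is handed in when it is done.

Besides the shell and the picture viewer there is one more tool, called as name(argument=value, ...), one argument or row to a line, values as JSON. apply_moves: Moves the arm, as the interface text tells. Its arguments: {"type":"object","properties":{"rows":{"type":"array"},"jaw":{"type":"number"},"newtons":{"type":"number"}},"required":["rows"]}

```bash
mkdir -p pics; ls; cat > h.py <<'E'
import numpy as np, cv2
from scipy.spatial.transform import Rotation as R
from bench import telemetry, grab_frame, job
def cam(name,save=None):
    f=grab_frame(name)
    if save: cv2.imwrite('pics/'+save,f['frame'][:,:,::-1])
    return f
def rot(a):
    a=np.array(a,float)
    if a.shape==(3,3): return a
    return R.from_rotvec(a).as_matrix() if a.size==3 else R.from_quat(a).as_matrix()
def ray(f,u,v):
    F=200/np.tan(np.radians(f['vertical_fov'])/2)
    xd,yd=(u-f['cx'])/F,(v-f['cy'])/F
    x,y=xd,yd
    for _ in range(30):
        s=1+f['k1']*(x*x+y*y); x,y=xd/s,yd/s
    return np.array(f['origin']),rot(f['attitude'])@np.array([x,-y,-1])
def onz(f,u,v,z):
    o,d=ray(f,u,v); return o+d*(z-o[2])/d[2]
def proj(f,p):
    F=200/np.tan(np.radians(f['vertical_fov'])/2)
    q=rot(f['attitude']).T@(np.array(p)-np.array(f['origin'])); x,y=q[0]/-q[2],-q[1]/-q[2]
    s=1+f['k1']*(x*x+y*y); return x*s*F+f['cx'],y*s*F+f['cy']
def move(tp,tR):
    "shares for a target TCP position and rotation matrix from measured pose"
    o=telemetry.get_obs(); Rc=rot(o['orientation'])
    return np.round(Rc.T@(np.array(tp)-o['tcp_pos'])/.25,3),np.round(R.from_matrix(Rc.T@tR).as_rotvec()/np.pi,3)
E
python3 - <<'E'
from h import *
for n in('scene','top'):
    f=cam(n,n+'0.png'); print({k:v for k,v in f.items() if k!='frame'})
print(telemetry.get_obs())
E
```

```text
pics
{'vertical_fov': 57.541547823557735, 'cx': 318.9477816761495, 'cy': 204.65995508795146, 'k1': -0.015216296484280491, 'origin': array([-0.04075562,  0.4874214 ,  0.71550981]), 'attitude': array([ 0.4436813 , -1.01034093, -2.13687711])}
{'vertical_fov': 44.59193152085215, 'cx': 322.45691786117584, 'cy': 197.2484658105929, 'k1': 0.014929994648481491, 'origin': array([ 0.31785608, -0.06341539,  1.11875851]), 'attitude': array([ 0.1619202 , -0.17516959, -1.58871511])}
{'clock': 0.1, 'joints': array([ 0.99387707,  0.47772315,  0.02232735,  1.55633826, -0.01146915,
        1.10931544, -0.08307368]), 'qvel': array([-6.30063777e-04, -2.99727466e-03,  2.48393205e-04, -9.25557256e-04,
       -6.47109214e-05,  6.44436690e-05,  4.49613900e-04]), 'tau': array([ 4.77820300e-03, -5.97760034e+01,  1.61415149e+00, -2.81954187e+01,
        1.28964460e-02,  5.05139324e-03,  3.81941007e-06]), 'tcp_pos': array([ 0.3047593 , -0.60173389,  0.25542484]), 'orientation': array([-3.05411900e+00, -7.29441539e-01,  8.17190620e-04]), 'contact_force': array([-0.34923618,  0.13271805, -0.26860295]), 'moment': array([ 0.017456  ,  0.0496446 , -0.00358078]), 'gripper_force': 0.0, 'grip_width': 0.08548029823338443}
```

View pics/scene0.png

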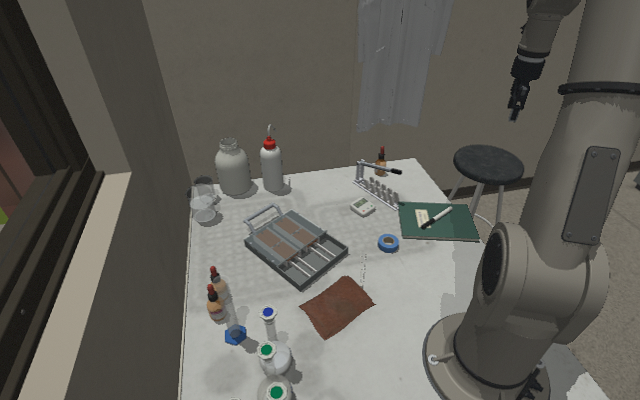

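View pics/top0.png

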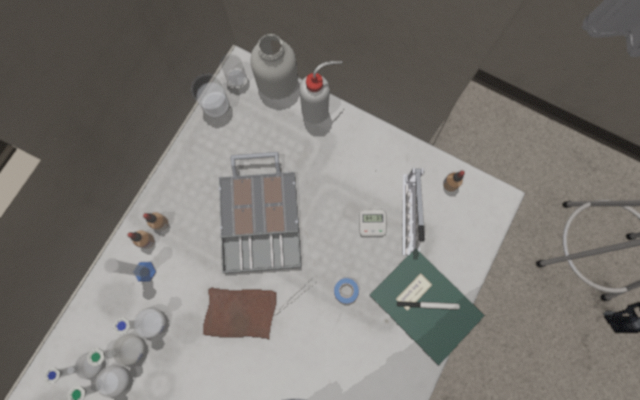

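The tray sits at about (260,220) in the top view with its bar end at (258,158). The rack runs from (408,175) at the hinge end to (412,250), with the grip at (421,233), and the bar appears down. The timer is at (372,223) and the dropper at (454,181). I'll zoom in on these next.

```bash
python3 - <<'E'
from h import *
im=cv2.imread('pics/top0.png')
a=cv2.resize(im[145:280,210:310],None,fx=4,fy=4,interpolation=cv2.INTER_CUBIC)
b=cv2.resize(im[160:260,385:475],None,fx=4.4,fy=4.4,interpolation=cv2.INTER_CUBIC)
h=max(a.shape[0],b.shape[0]);c=np.zeros((h,a.shape[1]+b.shape[1],3),np.uint8)
c[:a.shape[0],:a.shape[1]]=a;c[:b.shape[0],a.shape[1]:]=b
cv2.imwrite('pics/c1.png',c);print(c.shape)
E
```

```text
(540, 796, 3)
```

View pics/c1.png

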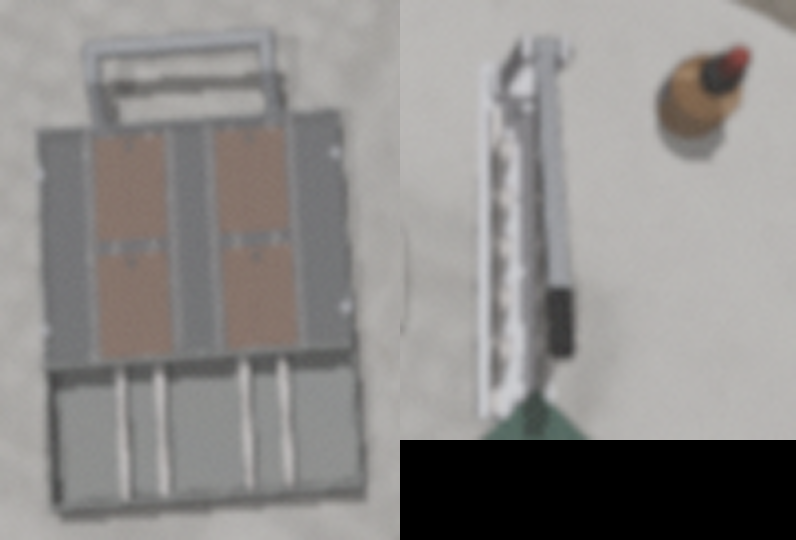

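```bash
cat >> h.py <<'E'
def tri(f1,p1,f2,p2):
    a,d=ray(f1,*p1);b,e=ray(f2,*p2)
    s=np.linalg.lstsq(np.c_[d,-e],b-a,rcond=None)[0]
    return (a+d*s[0]+b+e*s[1])/2, np.linalg.norm(a+d*s[0]-b-e*s[1])
E
python3 - <<'E'
from h import *
np.set_printoptions(precision=4,suppress=True)
t=cam('top');s=cam('scene')
A=lambda x,y:(x/4+210-.4,y/4+145-.4)
B=lambda x,y:((x-400)/4.4+385-.4,y/4.4+160-.4)
bar=[onz(t,*A(x,y),.05) for x,y in((85,46),(272,38))]
lip=[onz(t,*A(x,y),.024) for x,y in((60,513),(365,497))]
cov=[onz(t,*A(x,y),.029) for x,y in((38,130),(340,112),(45,367),(355,350))]
print('bar',bar,'\nlip',lip,'\ncov',cov)
print('plate left edge z~.005',[onz(t,*B(x,y),.005) for x,y in((482,68),(484,415))])
print('combL tops',[onz(t,*B(x,y),.04) for x,y in((505,130),(500,390))])
print('bar',[onz(t,*B(x,y),.08) for x,y in((547,45),(560,288),(562,355))])
print('dropper',onz(t,*B(690,125),.04),'timer',onz(t,372,223,.02))
im=s['frame'][:,:,::-1]
c=np.hstack([cv2.resize(im[150:220,335:420],None,fx=5,fy=5,interpolation=cv2.INTER_CUBIC)])
cv2.imwrite('pics/c2.png',c)
E
```

```text
bar [array([0.6509, 0.131 , 0.05  ]), array([0.6532, 0.0245, 0.05  ])] 
lip [array([0.3893, 0.1456, 0.024 ]), array([ 0.3938, -0.0235,  0.024 ])] 
cov [array([0.6077, 0.1611, 0.029 ]), array([ 0.6143, -0.0127,  0.029 ]), array([0.4702, 0.1545, 0.029 ]), array([ 0.4756, -0.0194,  0.029 ])]
plate left edge z~.005 [array([ 0.6088, -0.268 ,  0.005 ]), array([ 0.4231, -0.2577,  0.005 ])]
combL tops [array([ 0.5663, -0.2714,  0.04  ]), array([ 0.4321, -0.2604,  0.04  ])]
bar [array([ 0.6003, -0.2875,  0.08  ]), array([ 0.4771, -0.2856,  0.08  ]), array([ 0.4442, -0.2843,  0.08  ])]
dropper [ 0.5666 -0.3672  0.04  ] timer [ 0.4937 -0.1872  0.02  ]
```

View pics/c2.png

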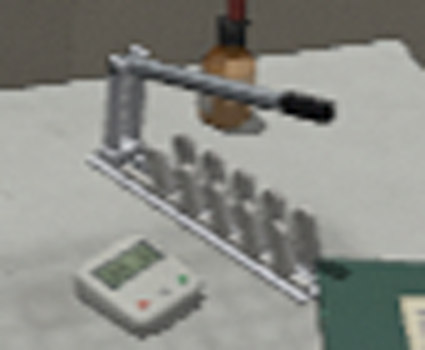

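The grip in the scene view is at about (396,171) and the hinge at about (360,162). The bar is slightly raised, and the timer is to the left of the rack.

```bash
python3 - <<'E'
from h import *
np.set_printoptions(precision=4,suppress=True)
t=cam('top');s=cam('scene')
C=lambda x,y:(x/5+335-.4,y/5+150-.4)
B=lambda x,y:((x-400)/4.4+385-.4,y/4.4+160-.4)
print('grip',tri(s,C(306,107),t,B(560,322)))
print('grip end',tri(s,C(333,112),t,B(562,356)), 'start',tri(s,C(280,102),t,B(560,288)))
print('hinge',tri(s,C(127,62),t,B(548,48)))
print('plate near corner', onz(s,*C(307,297),.004),'far',onz(s,*C(90,160),.004))
# right comb tooth tops (far comb) in scene, z=.04
for p in((183,140),(211,157),(243,175),(275,195),(303,213)): print(onz(s,*C(*p),.04))
E
```

```text
grip (array([ 0.4545, -0.2766,  0.1186]), np.float64(0.0012020286545187649))
grip end (array([ 0.4369, -0.2758,  0.1244]), np.float64(0.003429688163212526)) start (array([ 0.4726, -0.2784,  0.1122]), np.float64(0.001167804179915613))
hinge (array([ 0.6001, -0.2885,  0.0762]), np.float64(0.0008078833277270816))
plate near corner [ 0.4212 -0.2597  0.004 ] far [ 0.6087 -0.268   0.004 ]
[ 0.5499 -0.2896  0.04  ]
[ 0.5255 -0.2882  0.04  ]
[ 0.4992 -0.288   0.04  ]
[ 0.4723 -0.286   0.04  ]
[ 0.449 -0.284  0.04 ]
```

```bash
cat >> h.py <<'E'
TR=(np.array([.5085,.069]),np.radians(2.3))   # tray origin,yaw
RK=(np.array([.5053,-.283]),np.radians(-3.4))  # rack
def W(fr,x,y,z):
    c,s=np.cos(fr[1]),np.sin(fr[1]); return np.array([fr[0][0]+c*x-s*y,fr[0][1]+s*x+c*y,z])
def O(fr,yawdeg,tilt=0):
    """tool-down; tool x at yaw (deg) from frame x; then pitched about frame y by tilt deg: + points tool z to frame +x"""
    B=R.from_euler('z',fr[1]).as_matrix()
    D=R.from_euler('z',yawdeg,degrees=True).as_matrix()@np.diag([1.,-1,-1])
    return B@R.from_euler('y',-tilt,degrees=True).as_matrix()@D
def rows(wps,start=None):
    "wps: (grasp-point pos offset g ahead of TCP, R, g)"
    o=telemetry.get_obs()
    p0,R0=(np.array(o['tcp_pos']),rot(o['orientation'])) if start is None else start
    out=[]
    for p,Rt,g in wps:
        tp=np.array(p)-g*Rt[:,2]
        out.append([np.round(R0.T@(tp-p0)/.25,3).tolist(),np.round(R.from_matrix(R0.T@Rt).as_rotvec()/np.pi,3).tolist()])
        print(out[-1],'|tcp',np.round(tp,3))
    return tp,Rt
E
python3 - <<'E'
from h import *
D=O(TR,90)
s=rows([(W(TR,.142,0,.22),D,.006)])
rows([(W(TR,.142,0,.045),D,.006)],s)
E
```

```text
[[2.456, -1.79, 0.121], [-0.0, -0.0, -0.364]] |tcp [0.65  0.075 0.226]
[[0.0, 0.0, 0.7], [0.0, 0.0, 0.0]] |tcp [0.65  0.075 0.051]
```

apply_moves(
  rows=[
    [[0.82,-0.6,0.04],[0,0,0]],
    [[0.82,-0.6,0.04],[0,0,0]],
    [[0.82,-0.6,0.04],[0,0,0]],
    [[0.82,-0.6,0.04],[0,0,0]],
    [[0.82,-0.6,0.04],[0,0,0]],
  ],
  jaw=-0.25,
  newtons=40,
)

```text
clock: 0.92
tcp_pos: [0.4233, -0.3704, 0.2464]
orientation: [-3.051, -0.743, -0.003]
contact_force: [0.2, -0.7, -0.0]
grip_width: 0.0319
gripper_force: 0.0
```

apply_moves(
  rows=[
    [[0.82,-0.6,0.04],[0,0,0]],
    [[0.82,-0.6,0.04],[0,0,0]],
    [[0.82,-0.6,0.04],[0,0,0]],
    [[0.82,-0.6,0.04],[0,0,0]],
    [[0.82,-0.6,0.04],[0,0,0]],
  ],
)

```text
clock: 1.55
tcp_pos: [0.5373, -0.1444, 0.2364]
orientation: [-3.051, -0.741, -0.003]
contact_force: [-0.3, -1.6, -0.3]
grip_width: 0.032
gripper_force: 0.0
```

apply_moves(
  rows=[
    [[0.82,-0.6,0.04],[0,0,-0.364]],
    [[0.82,-0.6,0.04],[0,0,-0.364]],
    [[0.82,-0.6,0.04],[0,0,-0.364]],
    [[0.82,-0.6,0.04],[0,0,-0.364]],
    [[0.82,-0.6,0.04],[0,0,-0.364]],
    [[0.82,-0.6,0.04],[0,0,-0.364]],
    [[0.82,-0.6,0.04],[0,0,-0.364]],
    [[0.82,-0.6,0.04],[0,0,-0.364]],
    [[0.82,-0.6,0.04],[0,0,-0.364]],
  ],
)

```text
clock: 2.68
tcp_pos: [0.6504, 0.0764, 0.2264]
orientation: [2.178, 2.264, -0.0]
contact_force: [-0.1, -0.3, -0.2]
grip_width: 0.0319
gripper_force: 0.0
```

apply_moves(
  rows=[
    [[0,0,0.25],[0,0,0]],
    [[0,0,0.45],[0,0,0]],
    [[0,0,0.55],[0,0,0]],
    [[0,0,0.63],[0,0,0]],
    [[0,0,0.7],[0,0,0]],
    [[0,0,0.7],[0,0,0]],
  ],
)

```text
clock: 3.42
tcp_pos: [0.6498, 0.077, 0.0504]
orientation: [-2.174, -2.266, 0.002]
contact_force: [0.3, 0.1, 0.3]
grip_width: 0.032
gripper_force: 0.0
```

```bash
python3 - <<'E'
from h import *
f=cam('top');s=cam('scene')
a=cv2.resize(f['frame'][120:280,200:340,::-1],None,fx=2.8,fy=2.8,interpolation=cv2.INTER_CUBIC)
b=cv2.resize(s['frame'][180:300,220:360,::-1],None,fx=2.8,fy=2.8,interpolation=cv2.INTER_CUBIC)
c=np.zeros((450,784,3),np.uint8);c[:448,:392]=a;c[:336,392:]=b
cv2.imwrite('pics/c3.png',c)
E
```

```text
(no output)
```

View pics/c3.png

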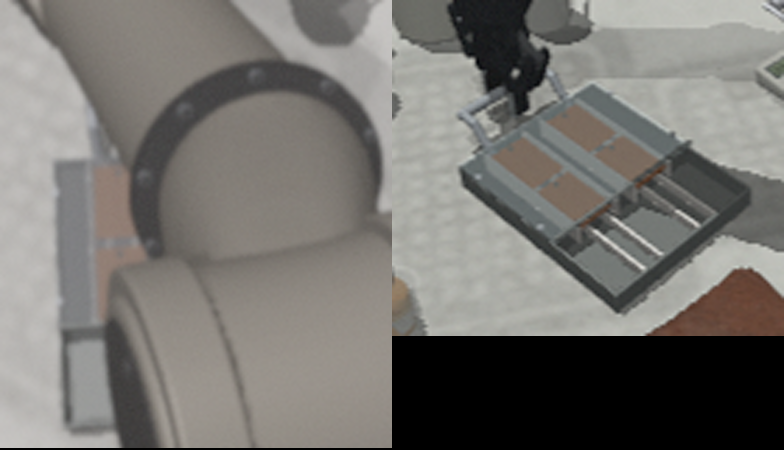

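The scene crop shows the fingers straddling the tray bar, with all four coupons under the cover. I'll close the jaws and compute the tipping arc.

apply_moves(
  rows=[
    [[0,0,0],[0,0,0]],
    [[0,0,0],[0,0,0]],
    [[0,0,0],[0,0,0]],
    [[0,0,0],[0,0,0]],
  ],
  jaw=-1,
  newtons=40,
)

```text
clock: 4.03
tcp_pos: [0.6518, 0.0773, 0.0527]
orientation: [2.174, 2.266, 0.004]
contact_force: [2.2, -0.3, 5.8]
grip_width: 0.0106
gripper_force: 39.3
```

```bash
python3 - <<'E'
from h import *
o=telemetry.get_obs();p0=np.array(o['tcp_pos']);R0=rot(o['orientation'])
c,s=np.cos(TR[1]),np.sin(TR[1]);ex=np.array([c,s,0]);ey=np.array([-s,c,0])
piv=p0-.258*ex;piv[2]=0
for th in (3,6,9,12,15,18,21,24,27):
    Q=R.from_rotvec(-np.radians(th)*ey).as_matrix()
    print(th,np.round(R0.T@(piv+Q@(p0-piv)-p0)/.25,3),-round(th/180,3))
E
```

```text
3 [ 0.    -0.012 -0.054] -0.017
6 [ 0.    -0.027 -0.107] -0.033
9 [ 0.    -0.045 -0.159] -0.05
12 [ 0.    -0.066 -0.21 ] -0.067
15 [ 0.    -0.089 -0.26 ] -0.083
18 [ 0.    -0.115 -0.309] -0.1
21 [ 0.    -0.143 -0.356] -0.117
24 [ 0.    -0.174 -0.402] -0.133
27 [ 0.    -0.207 -0.446] -0.15
```

apply_moves(
  rows=[
    [[0,-0.012,-0.054],[-0.017,0,0]],
    [[0,-0.027,-0.107],[-0.033,0,0]],
    [[0,-0.045,-0.159],[-0.05,0,0]],
    [[0,-0.066,-0.21],[-0.067,0,0]],
    [[0,-0.089,-0.26],[-0.083,0,0]],
    [[0,-0.115,-0.309],[-0.1,0,0]],
    [[0,-0.143,-0.356],[-0.117,0,0]],
    [[0,-0.174,-0.402],[-0.133,0,0]],
    [[0,-0.207,-0.446],[-0.15,0,0]],
    [[0,-0.207,-0.446],[-0.15,0,0]],
  ],
)

```text
clock: 5.28
tcp_pos: [0.5968, 0.0746, 0.1623]
orientation: [1.922, 2.004, 0.477]
contact_force: [0.2, -0.3, -3.7]
grip_width: 0.0108
gripper_force: 40.5
```

apply_moves(
  rows=[
    [[0,0,0],[0,0,0]],
    [[0,0,0],[0,0,0]],
    [[0,0,0],[0,0,0]],
    [[0,0,0],[0,0,0]],
    [[0,0,0],[0,0,0]],
    [[0,0,0],[0,0,0]],
    [[0,0,0],[0,0,0]],
    [[0,0,0],[0,0,0]],
    [[0,0,0],[0,0,0]],
  ],
)

```text
clock: 6.4
tcp_pos: [0.5986, 0.075, 0.1629]
orientation: [1.921, 2.003, 0.481]
contact_force: [-2.0, -0.4, -5.6]
grip_width: 0.0103
gripper_force: 40.5
```

```bash
python3 - <<'E'
from h import *
s=cam('scene')
cv2.imwrite('pics/c4.png',cv2.resize(s['frame'][160:320,200:400,::-1],None,fx=3,fy=3,interpolation=cv2.INTER_CUBIC))
o=telemetry.get_obs();p0=np.array(o['tcp_pos']);R0=rot(o['orientation']);print(p0,R0,o['joints'])
c,s=np.cos(TR[1]),np.sin(TR[1]);ex=np.array([c,s,0]);ey=np.array([-s,c,0])
E
```

```text
[0.5986286  0.07495727 0.16282644] [[-4.15297926e-02  8.90210066e-01  4.53653298e-01]
 [ 9.99137265e-01  3.70195971e-02  1.88221832e-02]
 [-3.83653107e-05  4.54043597e-01 -8.90979467e-01]] [-0.12136082  0.3242407  -0.18861366  2.14339279  0.67159411  0.27548303
 -0.85781224]
```

View pics/c4.png

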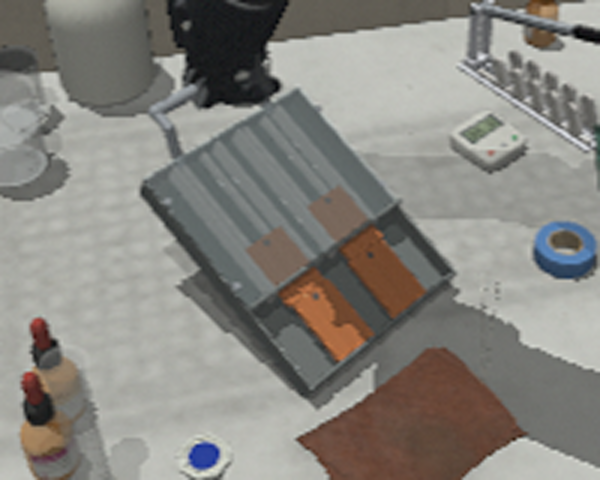

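Both front coupons have slid to the lip and a second one sits behind each under the cover. Now I'll let the tray down by reversing the arc.

```bash
python3 - <<'E'
from h import *
# commanded p at top in start axes: (0,-.207,-.446), rot -.15 ; return arc in tool axes at the top
t=np.radians(27);Rx=R.from_rotvec([-t,0,0]).as_matrix()
P={3:(-.012,-.054),6:(-.027,-.107),9:(-.045,-.159),12:(-.066,-.21),15:(-.089,-.26),18:(-.115,-.309),21:(-.143,-.356),24:(-.174,-.402),0:(0,0)}
for th in (24,21,18,15,12,9,6,3,0):
    d=np.array([0,P[th][0]+.207,P[th][1]+.446]);print(th,np.round(Rx.T@d,3),round((27-th)/180,3))
E
```

```text
24 [0.    0.009 0.054] 0.017
21 [0.    0.016 0.109] 0.033
18 [0.    0.02  0.164] 0.05
15 [0.    0.021 0.219] 0.067
12 [0.    0.018 0.274] 0.083
9 [0.    0.014 0.329] 0.1
6 [0.    0.006 0.384] 0.117
3 [ 0.    -0.004  0.438] 0.133
0 [ 0.    -0.018  0.491] 0.15
```

apply_moves(
  rows=[
    [[0,0.009,0.054],[0.017,0,0]],
    [[0,0.016,0.109],[0.033,0,0]],
    [[0,0.02,0.164],[0.05,0,0]],
    [[0,0.021,0.219],[0.067,0,0]],
    [[0,0.018,0.274],[0.083,0,0]],
    [[0,0.014,0.329],[0.1,0,0]],
    [[0,0.006,0.384],[0.117,0,0]],
    [[0,-0.004,0.438],[0.133,0,0]],
    [[0,-0.018,0.491],[0.15,0,0]],
    [[0,-0.018,0.491],[0.15,0,0]],
  ],
)

```text
clock: 7.7
tcp_pos: [0.6515, 0.077, 0.0518]
orientation: [2.176, 2.266, -0.0]
contact_force: [-2.4, -0.2, -3.9]
grip_width: 0.0105
gripper_force: 41.4
```

apply_moves(
  rows=[
    [[0,0,0],[0,0,0]],
    [[0,0,0],[0,0,0]],
    [[0,0,0],[0,0,0]],
  ],
  jaw=-0.25,
)

```text
clock: 8.07
tcp_pos: [0.6512, 0.0772, 0.0521]
orientation: [2.174, 2.266, 0.003]
contact_force: [0.3, 0.1, -0.7]
grip_width: 0.0321
gripper_force: 0.0
```

apply_moves(
  rows=[
    [[0,0,-0.25],[0,0,0]],
    [[0,0,-0.5],[0,0,0]],
    [[0,0,-0.7],[0,0,0]],
    [[0,0,-0.7],[0,0,0]],
  ],
)

```text
clock: 8.57
tcp_pos: [0.6531, 0.0781, 0.2321]
orientation: [2.171, 2.262, 0.013]
contact_force: [0.3, 0.2, -0.6]
grip_width: 0.0318
gripper_force: 0.0
```

```bash
python3 - <<'E'
from h import *
D=O(RK,90+90); D2=O(RK,0)
h=np.array([.6001,-.2885]);
def g(th): 
    x=.095-.150*np.cos(th); return W(RK,x,0,.077+.150*np.sin(th))
print(telemetry.get_obs()['joints'],g(.28))
for d in(D,D2): 
    q=g(.28).copy();q[2]=.25; rows([(q,d,.006)])
E
```

```text
[ 0.12505362  0.50955355 -0.47686097  1.60539576  0.25846455  1.07915473
 -0.37915483] [ 0.45622821 -0.2800846   0.11845335]
[[-1.399, -0.845, -0.106], [0.003, 0.002, -0.468]] |tcp [ 0.456 -0.28   0.256]
[[-1.399, -0.845, -0.106], [0.002, -0.003, 0.532]] |tcp [ 0.456 -0.28   0.256]
```

apply_moves(
  rows=[
    [[-0.7,-0.42,-0.1],[0.001,-0.001,0.25]],
    [[-0.7,-0.42,-0.1],[0.001,-0.001,0.25]],
    [[-0.7,-0.42,-0.1],[0.001,-0.001,0.25]],
    [[-0.7,-0.42,-0.1],[0.001,-0.001,0.25]],
    [[-0.7,-0.42,-0.1],[0.001,-0.001,0.25]],
    [[-0.7,-0.42,-0.1],[0.001,-0.001,0.25]],
  ],
)

```text
clock: 9.32
tcp_pos: [0.5531, -0.1004, 0.2509]
orientation: [-2.873, -1.269, 0.006]
contact_force: [-0.8, 0.4, 0.1]
grip_width: 0.0319
gripper_force: 0.0
```

```bash
python3 - <<'E'
from h import *
D2=O(RK,0)
def g(th): 
    x=.095-.150*np.cos(th); return W(RK,x,0,.077+.150*np.sin(th))
q=g(.28).copy();q[2]=.22; s=rows([(q,D2,.006)]);rows([(g(.28),D2,.006)],s);print(telemetry.get_obs()['joints'])
s=(g(.28)-.006*D2[:,2],D2)
rows([(g(t),D2,.006) for t in (.4,.52,.64,.76,.88,1.0,1.12,1.24,1.36)],s)
s=(g(1.36)-.006*D2[:,2],D2)
rows([(g(t),D2,.006) for t in (1.48,1.6,1.7,1.73)],s)
E
```

```text
[[-0.792, 0.198, 0.102], [-0.0, 0.001, 0.284]] |tcp [ 0.456 -0.28   0.226]
[[0.0, 0.0, 0.406], [0.0, 0.0, 0.0]] |tcp [ 0.456 -0.28   0.124]
[ 0.31667011  0.31845274 -0.30634937  1.81594249  0.11179752  1.02793202
 -0.77251467]
[[0.024, 0.0, -0.068], [0.0, 0.0, 0.0]] |tcp [ 0.462 -0.28   0.141]
[[0.056, 0.0, -0.132], [0.0, 0.0, 0.0]] |tcp [ 0.47  -0.281  0.158]
[[0.095, 0.0, -0.193], [0.0, 0.0, 0.0]] |tcp [ 0.48  -0.281  0.173]
[[0.142, 0.0, -0.248], [0.0, 0.0, 0.0]] |tcp [ 0.492 -0.282  0.186]
[[0.194, 0.0, -0.297], [0.0, 0.0, 0.0]] |tcp [ 0.505 -0.283  0.199]
[[0.252, 0.0, -0.339], [0.0, 0.0, 0.0]] |tcp [ 0.519 -0.284  0.209]
[[0.315, -0.0, -0.374], [0.0, 0.0, 0.0]] |tcp [ 0.535 -0.285  0.218]
[[0.382, 0.0, -0.402], [0.0, 0.0, 0.0]] |tcp [ 0.551 -0.286  0.225]
[[0.451, -0.0, -0.421], [0.0, 0.0, 0.0]] |tcp [ 0.569 -0.287  0.23 ]
[[0.071, 0.0, -0.011], [0.0, 0.0, 0.0]] |tcp [ 0.587 -0.288  0.232]
[[0.143, 0.0, -0.013], [0.0, 0.0, 0.0]] |tcp [ 0.605 -0.289  0.233]
[[0.203, 0.0, -0.008], [0.0, 0.0, 0.0]] |tcp [ 0.619 -0.29   0.232]
[[0.221, -0.0, -0.006], [0.0, 0.0, 0.0]] |tcp [ 0.624 -0.29   0.231]
```

apply_moves(
  rows=[
    [[-0.792,0.198,0.102],[0,0.001,0.284]],
    [[-0.792,0.198,0.102],[0,0.001,0.284]],
    [[-0.792,0.198,0.102],[0,0.001,0.284]],
    [[-0.792,0.198,0.102],[0,0.001,0.284]],
    [[-0.792,0.198,0.102],[0,0.001,0.284]],
    [[-0.792,0.198,0.102],[0,0.001,0.284]],
    [[-0.792,0.198,0.102],[0,0.001,0.284]],
  ],
)

```text
clock: 10.2
tcp_pos: [0.4558, -0.2801, 0.2263]
orientation: [3.14, -0.092, -0.002]
contact_force: [1.0, 0.3, 0.3]
grip_width: 0.0323
gripper_force: 0.0
```

apply_moves(
  rows=[
    [[0,0,0.2],[0,0,0]],
    [[0,0,0.33],[0,0,0]],
    [[0,0,0.406],[0,0,0]],
    [[0,0,0.406],[0,0,0]],
  ],
)

```text
clock: 10.7
tcp_pos: [0.4543, -0.2802, 0.1238]
orientation: [-3.139, 0.097, 0.006]
contact_force: [-0.3, 0.8, -0.1]
grip_width: 0.032
gripper_force: 0.0
```

```bash
python3 - <<'E'
from h import *
s=cam('scene');print(telemetry.get_obs()['tcp_pos'],telemetry.get_obs()['joints'])
cv2.imwrite('pics/c5.png',cv2.resize(s['frame'][110:240,310:450,::-1],None,fx=4,fy=4,interpolation=cv2.INTER_CUBIC))
E
```

```text
[ 0.4550502  -0.28083458  0.12490695] [ 0.48695301  0.41939082 -0.06329632  1.99993688  0.039961    0.72504799
 -1.23418633]
```

View pics/c5.png

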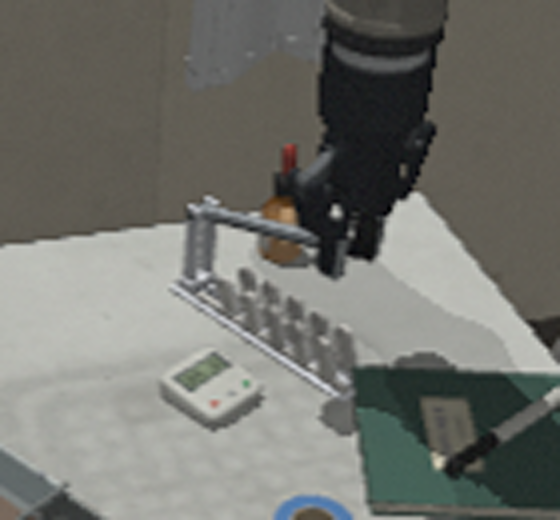

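The grip, at about (325,245) in the crop, sits between the two fingers. I'll pinch it and swing it up.

apply_moves(
  rows=[
    [[0,0,0],[0,0,0]],
    [[0,0,0],[0,0,0]],
    [[0,0,0],[0,0,0]],
  ],
  jaw=-1,
  newtons=25,
)

```text
clock: 11.12
tcp_pos: [0.4557, -0.2768, 0.1255]
orientation: [-3.136, 0.096, 0.002]
contact_force: [0.5, 12.3, -0.7]
grip_width: 0.0114
gripper_force: 28.5
```

apply_moves(
  rows=[
    [[0.024,0,-0.068],[0,0,0]],
    [[0.056,0,-0.132],[0,0,0]],
    [[0.095,0,-0.193],[0,0,0]],
    [[0.142,0,-0.248],[0,0,0]],
    [[0.194,0,-0.297],[0,0,0]],
    [[0.252,0,-0.339],[0,0,0]],
    [[0.315,0,-0.374],[0,0,0]],
    [[0.382,0,-0.402],[0,0,0]],
    [[0.451,0,-0.421],[0,0,0]],
  ],
)

```text
clock: 12.25
tcp_pos: [0.5677, -0.2841, 0.2309]
orientation: [-3.135, 0.096, 0.005]
contact_force: [-1.0, 9.9, -1.7]
grip_width: 0.0112
gripper_force: 31.8
```

apply_moves(
  rows=[
    [[0.071,0,-0.011],[0,0,0]],
    [[0.143,0,-0.013],[0,0,0]],
    [[0.203,0,-0.008],[0,0,0]],
    [[0.221,0,-0.006],[0,0,0]],
    [[0.221,0,-0.006],[0,0,0]],
  ],
)

```text
clock: 12.88
tcp_pos: [0.6238, -0.2878, 0.2326]
orientation: [-3.136, 0.095, 0.001]
contact_force: [0.1, 8.9, 0.4]
grip_width: 0.0114
gripper_force: 34.9
```

apply_moves(
  rows=[
    [[0,0,0],[0,0,0]],
    [[0,0,0],[0,0,0]],
    [[0,-0.01,-0.2],[0,0,0]],
    [[0,-0.01,-0.4],[0,0,0]],
    [[0,-0.01,-0.4],[0,0,0]],
  ],
  jaw=-0.2,
)

```text
clock: 13.5
tcp_pos: [0.6247, -0.2913, 0.3378]
orientation: [3.135, -0.104, 0.013]
contact_force: [0.7, -0.1, -1.4]
grip_width: 0.0341
gripper_force: 0.0
```

```bash
python3 - <<'E'
from h import *
D=O(TR,0)
q=W(TR,-.082,.035,.26)
rows([(q,D,.006)])
E
```

```text
[[-0.902, -1.513, 0.273], [0.002, -0.003, -0.034]] |tcp [0.425 0.101 0.266]
```

```bash
python3 - <<'E'
from h import *
t=cam('top','t6.png')
E
```

apply_moves(
  rows=[
    [[-0.45,-0.77,0.1],[0,0,-0.034]],
    [[-0.45,-0.77,0.1],[0,0,-0.034]],
    [[-0.45,-0.77,0.1],[0,0,-0.034]],
    [[-0.45,-0.77,0.1],[0,0,-0.034]],
    [[-0.45,-0.77,0.1],[0,0,-0.034]],
  ],
)

```text
clock: 14.18
tcp_pos: [0.5214, -0.0876, 0.3056]
orientation: [-3.141, -0.073, 0.005]
contact_force: [0.7, -0.9, 0.4]
grip_width: 0.034
gripper_force: 0.0
```

apply_moves(
  rows=[
    [[-0.45,-0.77,0.0],[0,0,0]],
    [[-0.45,-0.77,0.0],[0,0,0]],
    [[-0.45,-0.77,0.0],[0,0,0]],
    [[-0.45,-0.77,0.0],[0,0,0]],
    [[-0.45,-0.77,0.0],[0,0,0]],
  ],
)

```text
clock: 14.8
tcp_pos: [0.402, 0.0984, 0.3065]
orientation: [3.14, 0.07, -0.002]
contact_force: [0.2, -0.8, -0.1]
grip_width: 0.034
gripper_force: 0.0
```

```bash
python3 - <<'E'
from h import *
t=cam('top','t7.png');s=cam('scene','s7.png')
a=cv2.resize(cv2.imread('pics/t6.png')[145:280,210:310],None,fx=4,fy=4,interpolation=cv2.INTER_CUBIC)
b=cv2.resize(cv2.imread('pics/t7.png')[165:265,395:435],None,fx=5.6,fy=5.6,interpolation=cv2.INTER_CUBIC)
c=np.zeros((560,624,3),np.uint8);c[:540,:400]=a;c[:,400:]=b
cv2.imwrite('pics/c6.png',c)
print(telemetry.get_obs()['tcp_pos'],telemetry.get_obs()['joints'])
E
```

```text
[0.40334559 0.09612506 0.3064004 ] [-0.02487147  0.00636661 -0.35727895  2.05003044  0.00319162  1.08714212
 -1.91429365]
```

View pics/c6.png

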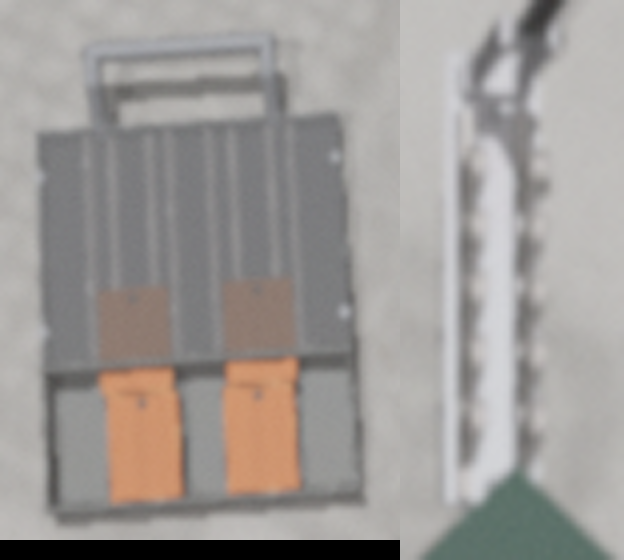

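The front coupons lie against the lip, centred at about (145,446) and (261,438) in the crop, with the second ones butting behind them. The bar is raised, and the rack's teeth show as light bumps along crop x≈478 and 535. I'll get the tooth positions from intensity profiles.

```bash
python3 - <<'E'
from h import *
np.set_printoptions(precision=4,suppress=True,linewidth=150)
t=cam('top');s=cam('scene')
A=lambda x,y:(x/4+210-.4,y/4+145-.4)
for n,pts in(('L',((109,392),(179,388),(183,497),(111,502))),('R',((228,385),(296,383),(298,490),(228,494)))):
    P=np.array([onz(t,*A(*p),.022) for p in pts]);d=(P[0]+P[1]-P[2]-P[3])/2
    print(n,P.mean(0),np.degrees(np.arctan2(d[1],d[0])),np.linalg.norm(d))
im=t['frame'].astype(float).mean(2)
# profiles along comb lines: sample z=.04 top surface in rack frame
rk=(np.array([.5053,-.2797]),np.radians(-3.6))
xs=np.arange(-.075,.08,.002)
for y in(.012,-.012):
    v=[]
    for x in xs:
        a=[cv2.getRectSubPix(im.astype(np.float32),(1,1),proj(t,W(rk,x,y+k,.04)))[0,0] for k in(-.002,0,.002)]
        v.append(np.mean(a))
    print(y,' '.join(f'{1000*x:.0f}:{b:.0f}' for x,b in zip(xs,v)))
E
```

```text
L [0.4262 0.0989 0.022 ] 2.0627505181413226 0.06122876707631615
R [0.4283 0.0334 0.022 ] 0.28582834198307583 0.060428825215312336
0.012 -75:205 -73:199 -71:190 -69:182 -67:177 -65:171 -63:165 -61:162 -59:166 -57:174 -55:182 -53:186 -51:185 -49:180 -47:178 -45:178 -43:176 -41:172 -39:166 -37:160 -35:159 -33:165 -31:175 -29:183 -27:185 -25:182 -23:177 -21:174 -19:174 -17:175 -15:170 -13:163 -11:159 -9:158 -7:165 -5:174 -3:182 -1:185 1:183 3:176 5:171 7:172 9:171 11:166 13:160 15:155 17:156 19:164 21:174 23:183 25:185 27:182 29:176 31:172 33:173 35:170 37:164 39:157 41:154 43:156 45:163 47:174 49:182 51:186 53:184 55:182 57:183 59:184 61:177 63:163 65:155 67:151 69:149 71:149 73:147 75:141 77:136 79:142
-0.012 -75:185 -73:184 -71:178 -69:170 -67:162 -65:154 -63:148 -61:149 -59:157 -57:170 -55:179 -53:181 -51:178 -49:173 -47:169 -45:167 -43:166 -41:161 -39:156 -37:151 -35:151 -33:160 -31:170 -29:178 -27:181 -25:178 -23:172 -21:168 -19:166 -17:163 -15:157 -13:150 -11:146 -9:148 -7:157 -5:169 -3:178 -1:180 1:178 3:173 5:171 7:170 9:167 11:162 13:155 15:150 17:151 19:160 21:171 23:179 25:181 27:178 29:174 31:171 33:167 35:159 37:148 39:138 41:133 43:139 45:156 47:169 49:177 51:178 53:173 55:169 57:174 59:181 61:180 63:173 65:165 67:162 69:168 71:181 73:193 75:198 77:197 79:193
```

```bash
sed -i 's/^RK=.*/RK=(np.array([.5047,-.2797]),np.radians(-3.6))/' h.py; cat >> h.py <<'E'
G=.013   # coupon contact ahead of TCP
U=lambda: W(RK,np.sin(np.radians(25)),0,0)-W(RK,0,0,0)+np.array([0,0,np.cos(np.radians(25))])
def slot(n): return W(RK,-.049+.026*(n-1),0,.010)
def pick(c,yaw):
    fr=(np.array(c),np.radians(yaw));Rt=O(fr,0,-35);P=lambda dz:W(fr,.011,0,.019+dz)
    s=rows([(P(.08),Rt,G)]);print('down');return rows([(P(dz),Rt,G) for dz in(.04,.02,.01,.005,0)],s)
E
python3 - <<'E'
from h import *
pick((.4258,.0995),2.1)
E
```

```text
[[0.165, -0.012, 0.787], [0.0, -0.194, 0.001]] |tcp [0.444 0.1   0.11 ]
down
[[0.092, 0.0, 0.131], [0.0, 0.0, 0.0]] |tcp [0.444 0.1   0.07 ]
[[0.138, 0.0, 0.197], [0.0, 0.0, 0.0]] |tcp [0.444 0.1   0.05 ]
[[0.161, 0.0, 0.229], [0.0, 0.0, 0.0]] |tcp [0.444 0.1   0.04 ]
[[0.172, 0.0, 0.246], [0.0, 0.0, 0.0]] |tcp [0.444 0.1   0.035]
[[0.184, 0.0, 0.262], [0.0, 0.0, 0.0]] |tcp [0.444 0.1   0.03 ]
```

apply_moves(
  rows=[
    [[0.165,-0.012,0.787],[0,-0.194,0.001]],
    [[0.165,-0.012,0.787],[0,-0.194,0.001]],
    [[0.165,-0.012,0.787],[0,-0.194,0.001]],
    [[0.165,-0.012,0.787],[0,-0.194,0.001]],
    [[0.165,-0.012,0.787],[0,-0.194,0.001]],
    [[0.165,-0.012,0.787],[0,-0.194,0.001]],
  ],
  jaw=0.32,
  newtons=60,
)

```text
clock: 15.75
tcp_pos: [0.4444, 0.1016, 0.1112]
orientation: [2.985, 0.056, -0.935]
contact_force: [0.1, 0.6, -0.1]
grip_width: 0.0567
gripper_force: 0.0
```

apply_moves(
  rows=[
    [[0.092,0,0.131],[0,0,0]],
    [[0.138,0,0.197],[0,0,0]],
    [[0.161,0,0.229],[0,0,0]],
    [[0.161,0,0.229],[0,0,0]],
  ],
)

```text
clock: 16.25
tcp_pos: [0.4439, 0.1018, 0.0405]
orientation: [2.984, 0.057, -0.939]
contact_force: [-0.5, 0.9, 0.8]
grip_width: 0.0566
gripper_force: 0.0
```

```bash
python3 - <<'E'
from h import *
s=cam('scene');o=telemetry.get_obs();print(o['tcp_pos'],o['joints'],rot(o['orientation'])[:,2])
cv2.imwrite('pics/c7.png',cv2.resize(s['frame'][190:300,230:370,::-1],None,fx=5,fy=5,interpolation=cv2.INTER_CUBIC))
E
```

```text
[0.44410847 0.10193983 0.04070702] [-0.06008155  0.76291674 -0.29290603  1.80764136  0.03618478  1.18394266
 -1.89237772] [-0.5719862  -0.02327197 -0.81993305]
```

View pics/c7.png

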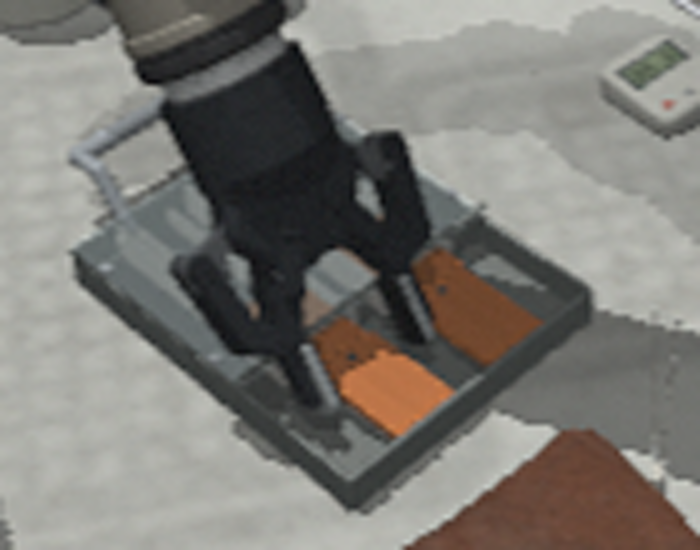

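The fingers straddle the left coupon, with the pads visible at (320,375) and (415,305) in the crop. I'll lower and close.

apply_moves(
  rows=[
    [[0.011,0,0.017],[0,0,0]],
    [[0.023,0,0.033],[0,0,0]],
    [[0.023,0,0.033],[0,0,0]],
  ],
)

```text
clock: 16.68
tcp_pos: [0.4435, 0.1017, 0.0295]
orientation: [2.983, 0.057, -0.941]
contact_force: [0.1, 0.3, -0.6]
grip_width: 0.0563
gripper_force: 0.0
```

apply_moves(
  rows=[
    [[0,0,0],[0,0,0]],
    [[0,0,0],[0,0,0]],
    [[0,0,0],[0,0,0]],
    [[0,0,0],[0,0,0]],
  ],
  jaw=-1,
)

```text
clock: 17.18
tcp_pos: [0.444, 0.1018, 0.03]
orientation: [2.984, 0.057, -0.939]
contact_force: [0.9, -0.1, 3.6]
grip_width: 0.0382
gripper_force: 60.6
```

```bash
cat >> h.py <<'E'
def place(n,up=.25):
    Rt=O(RK,0,30);u=U();sl=slot(n)
    o=telemetry.get_obs();p=np.array(o['tcp_pos']);R0=rot(o['orientation'])
    s=rows([(p+[0,0,.2],R0,0)]); s=(p+[0,0,.2],R0)
    h=sl+.041*u;h=h+[0,0,.12]
    print('over');s=rows([(h,Rt,G)],s)
    print('to mouth');s=rows([(sl+.075*u,Rt,G)],s)
    print('in');return rows([(sl+k*u,Rt,G) for k in(.065,.055,.050,.045,.042)],s)
E
python3 -c "
from h import *
place(4);o=telemetry.get_obs();print(o['contact_force'],o['grip_width'],o['tcp_pos'])"
```

```text
[[-0.458, 0.001, -0.656], [0.0, 0.0, 0.0]] |tcp [0.444 0.102 0.23 ]
over
[[0.4, 1.55, -0.025], [0.002, 0.361, 0.034]] |tcp [ 0.544 -0.282  0.178]
to mouth
[[-0.129, -0.0, 0.338], [0.0, 0.0, 0.0]] |tcp [ 0.559 -0.283  0.089]
in
[[-0.033, 0.0, 0.023], [0.0, 0.0, 0.0]] |tcp [ 0.555 -0.283  0.08 ]
[[-0.066, 0.0, 0.046], [0.0, 0.0, 0.0]] |tcp [ 0.55  -0.283  0.071]
[[-0.082, 0.0, 0.057], [0.0, 0.0, 0.0]] |tcp [ 0.548 -0.282  0.067]
[[-0.098, 0.0, 0.069], [0.0, 0.0, 0.0]] |tcp [ 0.546 -0.282  0.062]
[[-0.108, 0.0, 0.076], [0.0, 0.0, 0.0]] |tcp [ 0.545 -0.282  0.059]
[ 0.85383648 -0.0865695   3.58976973] 0.03824856147599348 [0.4440086  0.10184928 0.03004904]
```

apply_moves(
  rows=[
    [[-0.1,0,-0.14],[0,0,0]],
    [[-0.25,0,-0.36],[0,0,0]],
    [[-0.458,0,-0.656],[0,0,0]],
    [[-0.458,0,-0.656],[0,0,0]],
    [[-0.458,0,-0.656],[0,0,0]],
  ],
)

```text
clock: 17.8
tcp_pos: [0.4449, 0.1024, 0.2316]
orientation: [2.986, 0.057, -0.933]
contact_force: [0.3, 0.7, -2.3]
grip_width: 0.0383
gripper_force: 60.6
```

apply_moves(
  rows=[
    [[0.2,0.77,-0.013],[0,0.1,0]],
    [[0.2,0.77,-0.013],[0,0.1,0]],
    [[0.2,0.77,-0.013],[0,0.1,0]],
    [[0.2,0.77,-0.013],[0,0.1,0]],
    [[0.2,0.77,-0.013],[0,0.1,0]],
    [[0.2,0.77,-0.013],[0,0.1,0]],
  ],
)

```text
clock: 18.55
tcp_pos: [0.4938, -0.0866, 0.2034]
orientation: [3.1, 0.064, -0.465]
contact_force: [-0.5, 0.7, -1.1]
grip_width: 0.0381
gripper_force: 60.7
```

```bash
cat >> h.py <<'E'
def over(n,dz=.12,tilt=30):
    Rt=O(RK,0,tilt);rows([(slot(n)+.041*U()+[0,0,dz],Rt,G)])
    o=telemetry.get_obs();print(np.round(o['tcp_pos'],4),np.round(o['joints'],2),o['grip_width'])
E
python3 -c "
from h import *
over(4)"
```

```text
[[0.192, 0.79, 0.046], [-0.004, 0.261, 0.034]] |tcp [ 0.544 -0.282  0.178]
[ 0.4938 -0.0866  0.2034] [ 0.21  0.42 -0.23  1.82  0.11  1.21 -1.59] 0.0381478712256636
```

apply_moves(
  rows=[
    [[0.192,0.79,0.0],[-0.004,0.261,0.034]],
    [[0.192,0.79,0.0],[-0.004,0.261,0.034]],
    [[0.192,0.79,0.02],[-0.004,0.261,0.034]],
    [[0.192,0.79,0.046],[-0.004,0.261,0.034]],
    [[0.192,0.79,0.046],[-0.004,0.261,0.034]],
    [[0.192,0.79,0.046],[-0.004,0.261,0.034]],
    [[0.192,0.79,0.046],[-0.004,0.261,0.034]],
    [[0.192,0.79,0.046],[-0.004,0.261,0.034]],
  ],
)

```text
clock: 19.55
tcp_pos: [0.5459, -0.2833, 0.1802]
orientation: [3.014, -0.094, 0.81]
contact_force: [0.1, 0.3, -1.2]
grip_width: 0.0385
gripper_force: 60.8
```

```bash
python3 -c "
from h import *
over(4);t=cam('top','t8.png');s=cam('scene')
a=cv2.resize(cv2.imread('pics/t8.png')[160:260,370:450],None,fx=4.6,fy=4.6,interpolation=cv2.INTER_CUBIC)
b=cv2.resize(s['frame'][130:230,330:420,::-1],None,fx=4.6,fy=4.6,interpolation=cv2.INTER_CUBIC)
cv2.imwrite('pics/c8.png',np.hstack([a,b]))
print(rot(telemetry.get_obs()['orientation']))"
```

```text
[[-0.009, -0.004, 0.003], [0.001, -0.001, 0.0]] |tcp [ 0.544 -0.282  0.178]
[ 0.5459 -0.2833  0.1802] [ 0.83  0.35 -0.42  2.09 -0.23  0.24 -0.95] 0.03849043047686105
[[ 0.8636422  -0.06387575  0.50004204]
 [-0.05410247 -0.99795511 -0.03403704]
 [ 0.50119365  0.00234232 -0.86533198]]
```

View pics/c8.png

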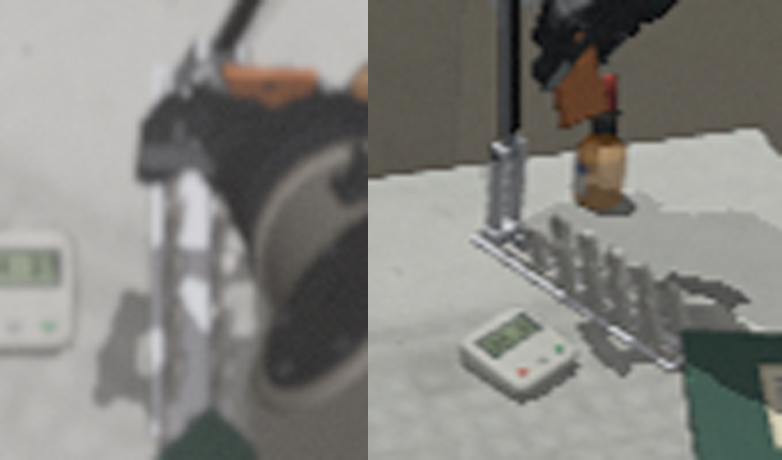

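```bash
python3 -c "
from h import *
np.set_printoptions(precision=4,suppress=True)
o=telemetry.get_obs();Rt=rot(o['orientation']);c=np.array(o['tcp_pos'])+G*Rt[:,2]
th=np.radians(35);dx=Rt@np.array([np.cos(th),0,np.sin(th)]) # coupon long axis top dir in tool frame guess
dx2=Rt@np.array([np.cos(th),0,-np.sin(th)])
print(dx,dx2,U())
t=cam('top');s=cam('scene')
d=U();y=Rt[:,1]
for nm,f,(x0,y0,x1,y1) in(('top',t,(405,165,450,190)),('scene',s,(360,130,400,165))):
    h=cv2.cvtColor(f['frame'],cv2.COLOR_RGB2HSV);m=cv2.inRange(h,(3,110,60),(14,255,255));k=np.zeros_like(m);k[y0:y1,x0:x1]=m[y0:y1,x0:x1]
    v,u=np.nonzero(k);print(nm,len(u),u.min(),u.max(),v.min(),v.max(),u.mean(),v.mean())
    for a in(.019,-.041):
        for b in(-.02,.02): print('  pred',np.round(proj(f,c+a*d+b*y),1))
"
```

```text
[ 0.9943 -0.0638 -0.0858] [ 0.4206 -0.0248  0.9069] [ 0.4218 -0.0265  0.9063]
top 59 420 437 175 181 428.5762711864407 177.3728813559322
  pred [418.3 174.8]
  pred [438.5 175.6]
  pred [413.2 193.4]
  pred [432.5 194.1]
scene 149 371 384 137 163 376.6979865771812 149.70469798657717
  pred [367.  138.7]
  pred [376.5 134.5]
  pred [371.6 158. ]
  pred [380.8 153.5]
```

apply_moves(
  rows=[
    [[-0.05,-0.004,0.1],[0,0,0]],
    [[-0.09,-0.004,0.22],[0,0,0]],
    [[-0.12,-0.004,0.3],[0,0,0]],
    [[-0.138,-0.004,0.341],[0,0,0]],
    [[-0.138,-0.004,0.341],[0,0,0]],
  ],
)

```text
clock: 20.38
tcp_pos: [0.558, -0.2846, 0.0921]
orientation: [3.021, -0.097, 0.805]
contact_force: [0.3, 1.2, -1.2]
grip_width: 0.0385
gripper_force: 60.8
```

```bash
cat >> h.py <<'E'
def ins(n,ks=(.065,.055,.050,.045,.042),tilt=30):
    Rt=O(RK,0,tilt);rows([(slot(n)+k*U(),Rt,G) for k in ks])
    o=telemetry.get_obs();print(np.round(o['tcp_pos'],4),np.round(o['joints'],2),o['grip_width'],o['contact_force'])
E
python3 -c "
from h import *
ins(4)"
```

```text
[[-0.036, -0.006, 0.034], [-0.001, 0.001, -0.001]] |tcp [ 0.555 -0.283  0.08 ]
[[-0.069, -0.006, 0.057], [-0.001, 0.001, -0.001]] |tcp [ 0.55  -0.283  0.071]
[[-0.085, -0.006, 0.069], [-0.001, 0.001, -0.001]] |tcp [ 0.548 -0.282  0.067]
[[-0.101, -0.006, 0.08], [-0.001, 0.001, -0.001]] |tcp [ 0.546 -0.282  0.062]
[[-0.111, -0.006, 0.087], [-0.001, 0.001, -0.001]] |tcp [ 0.545 -0.282  0.059]
[ 0.558  -0.2846  0.0921] [ 0.53  0.49 -0.08  2.13 -1.34  0.17  0.13] 0.03854420526219677 [ 0.30523429  1.18462124 -1.15237318]
```

```bash
python3 -c "
from h import *
ins(4,(.068,.062,.056,.050),27)"
```

```text
[[-0.024, -0.006, 0.027], [-0.001, -0.016, -0.001]] |tcp [ 0.556 -0.283  0.083]
[[-0.043, -0.006, 0.041], [-0.001, -0.016, -0.001]] |tcp [ 0.554 -0.283  0.078]
[[-0.063, -0.006, 0.055], [-0.001, -0.016, -0.001]] |tcp [ 0.551 -0.283  0.072]
[[-0.082, -0.006, 0.069], [-0.001, -0.016, -0.001]] |tcp [ 0.549 -0.282  0.067]
[ 0.558  -0.2846  0.0921] [ 0.53  0.49 -0.08  2.13 -1.34  0.17  0.13] 0.03854420526219677 [ 0.30523429  1.18462124 -1.15237318]
```

apply_moves(
  rows=[
    [[-0.015,-0.006,0.033],[-0.001,-0.017,-0.001]],
    [[-0.015,-0.006,0.033],[-0.001,-0.017,-0.001]],
    [[-0.034,-0.006,0.047],[-0.001,-0.017,-0.001]],
    [[-0.034,-0.006,0.047],[-0.001,-0.017,-0.001]],
  ],
)

```text
clock: 20.88
tcp_pos: [0.5557, -0.283, 0.0781]
orientation: [3.04, -0.095, 0.724]
contact_force: [-0.4, -0.3, -0.6]
grip_width: 0.0384
gripper_force: 60.8
```

```bash
cat >> h.py <<'E'
def ins(n,ks=(.065,.055,.050,.045,.042),tilt=30,a=35):
    Rt=O(RK,0,tilt);e=np.radians(tilt+a);x=W(RK,1,0,0)-W(RK,0,0,0);u2=np.cos(e)*x+np.array([0,0,np.sin(e)])
    rows([(slot(n)+(k-.041)*U()+.041*u2,Rt,G) for k in ks])
    o=telemetry.get_obs();Rm=rot(o['orientation']);z=Rm[:,2]
    print(np.round(o['tcp_pos'],4),np.round(o['joints'],2),o['grip_width'],o['contact_force'],'tilt',np.degrees(np.arcsin(z@x)))
    c=o['tcp_pos']+G*z; e=np.arcsin(z@x)+np.radians(a); b=c-.041*(np.cos(e)*x+np.array([0,0,np.sin(e)])); d=b-slot(n)
    print('coupon bottom above floor along U',d@U(),'x off',d@x-(d@U())*np.sin(np.radians(25)))
E
python3 -c "
from h import *
ins(4,(.056,.050,.045,.042),27)"
```

```text
[[-0.021, -0.0, 0.02], [0.0, 0.001, 0.0]] |tcp [ 0.553 -0.283  0.071]
[[-0.039, -0.0, 0.035], [0.0, 0.001, 0.0]] |tcp [ 0.551 -0.283  0.066]
[[-0.055, -0.0, 0.047], [0.0, 0.001, 0.0]] |tcp [ 0.549 -0.282  0.061]
[[-0.065, -0.0, 0.054], [0.0, 0.001, 0.0]] |tcp [ 0.547 -0.282  0.059]
[ 0.5557 -0.283   0.0781] [ 0.41  0.51  0.06  2.12 -1.23  0.21 -0.  ] 0.038353404765508296 [-0.43653067 -0.29685107 -0.63290401] tilt 26.786900445800345
coupon bottom above floor along U 0.022059260565793305 x off -0.0007788043994613591
```

apply_moves(
  rows=[
    [[-0.021,0,0.02],[0,0.001,0]],
    [[-0.021,0,0.02],[0,0.001,0]],
    [[-0.039,0,0.035],[0,0.001,0]],
    [[-0.039,0,0.035],[0,0.001,0]],
  ],
)

```text
clock: 21.38
tcp_pos: [0.5511, -0.283, 0.0661]
orientation: [3.039, -0.096, 0.728]
contact_force: [-0.2, 0.3, -1.7]
grip_width: 0.0384
gripper_force: 60.8
```

```bash
python3 -c "
from h import *
ins(4,(.047,.042),27)"
```

```text
[[-0.011, -0.001, 0.007], [0.0, 0.0, -0.0]] |tcp [ 0.549 -0.283  0.063]
[[-0.027, -0.001, 0.02], [0.0, 0.0, -0.0]] |tcp [ 0.547 -0.282  0.059]
[ 0.5511 -0.283   0.0661] [ 0.46  0.53  0.    2.13 -1.33  0.18  0.12] 0.03836667671840884 [-0.18427682  0.28847037 -1.72084465] tilt 26.951772037766947
coupon bottom above floor along U 0.009264153265923693 x off 0.00016295047556652564
```

apply_moves(
  rows=[
    [[-0.011,-0.001,0.007],[0,-0.005,0]],
    [[-0.022,-0.001,0.016],[0,-0.006,0]],
    [[-0.022,-0.001,0.016],[0,-0.006,0]],
  ],
)

```text
clock: 21.75
tcp_pos: [0.5481, -0.2821, 0.0597]
orientation: [3.046, -0.095, 0.699]
contact_force: [-1.2, -0.5, -1.2]
grip_width: 0.0386
gripper_force: 60.8
```

apply_moves(
  rows=[
    [[0,0,0],[0,0,0]],
    [[0,0,0],[0,0,0]],
    [[0,0,0],[0,0,0]],
    [[0,0,0],[0,0,0]],
  ],
  jaw=0.25,
)

```text
clock: 22.25
tcp_pos: [0.5483, -0.2822, 0.0599]
orientation: [3.046, -0.095, 0.699]
contact_force: [-0.8, -0.0, 0.4]
grip_width: 0.0531
gripper_force: 0.0
```

apply_moves(
  rows=[
    [[0,0,-0.1],[0,0,0]],
    [[0,0,-0.25],[0,0,0]],
    [[0,0,-0.45],[0,0,0]],
    [[0,0,-0.65],[0,0,0]],
    [[0,0,-0.65],[0,0,0]],
  ],
)

```text
clock: 22.88
tcp_pos: [0.4777, -0.2786, 0.2094]
orientation: [3.043, -0.096, 0.707]
contact_force: [1.0, 0.4, -0.1]
grip_width: 0.0531
gripper_force: 0.0
```

```bash
python3 -c "
from h import *
o=telemetry.get_obs();print(o['tcp_pos'],o['joints'])
s=cam('scene')
cv2.imwrite('pics/c9.png',cv2.resize(s['frame'][110:230,280:420,::-1],None,fx=4.5,fy=4.5,interpolation=cv2.INTER_CUBIC))
rows([(W(TR,-.07,-.035,.28),O(TR,0,-42),G)])"
```

```text
[ 0.47771003 -0.27860997  0.20937729] [ 0.05355367  0.20379783  0.53150896  2.20414555 -0.76015601  0.45960604
 -0.43922236]
[[-0.029, -1.227, -0.381], [-0.004, -0.378, -0.034]] |tcp [0.449 0.032 0.29 ]
```

View pics/c9.png

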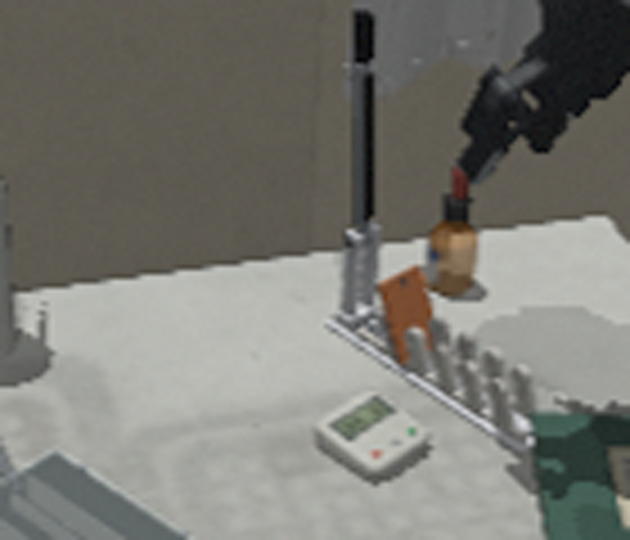

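The coupon stands in slot 4. Next I'll check numerically whether the tray has moved, using its orange and grey edges in the top view.

```bash
cat >> h.py <<'E'
def orange(f,box,z=.022,n=None):
    x0,y0,x1,y1=box;h=cv2.cvtColor(np.ascontiguousarray(f['frame'][y0:y1,x0:x1]),cv2.COLOR_RGB2HSV)
    m=cv2.inRange(h,(3,95,110),(16,255,255))
    for c in cv2.findContours(m,cv2.RETR_EXTERNAL,cv2.CHAIN_APPROX_NONE)[0]:
        if cv2.contourArea(c)<60: continue
        b=cv2.boxPoints(cv2.minAreaRect(c))+[x0,y0];P=np.array([onz(f,u,v,z)[:2] for u,v in b])
        print('area',cv2.contourArea(c),'box',np.round(b,1).tolist(),'world',np.round(P,4).tolist(),'mean',np.round(P.mean(0),4))
def trayshift(f,ref='pics/t6.png',box=(205,215,315,285)):
    g=lambda im:cv2.GaussianBlur(im.astype(np.float32).mean(2),(0,0),1)
    x0,y0,x1,y1=box;a=g(cv2.imread(ref)[y0:y1,x0:x1]);b=g(f['frame'][y0:y1,x0:x1]);print('shift px',cv2.phaseCorrelate(a,b))
E
python3 -c "
from h import *
t=cam('top','t9.png');trayshift(t);trayshift(t,box=(205,145,315,215));orange(t,(200,180,320,290))"
```

```text
shift px ((0.04346512606132791, 0.07456568413108755), 0.8468442890655111)
shift px ((-0.09276228228076633, 0.10208186069819902), 0.9481883055771942)
area 79.5 box [[234.8, 238.2], [251.9, 236.6], [252.4, 242.5], [235.4, 244.1]] world [[0.4662, 0.1243], [0.4688, 0.086], [0.4555, 0.0847], [0.453, 0.1229]] mean [0.4609 0.1045]
area 509.0 box [[266.0, 235.0], [284.0, 235.0], [284.0, 268.0], [266.0, 268.0]] world [[0.4718, 0.0541], [0.4708, 0.0134], [0.3967, 0.0141], [0.3978, 0.0541]] mean [0.4343 0.0339]
```

```bash
cat >> h.py <<'E'
A2=42
def hov(c,yaw,dz=.08):
    fr=(np.array(c),np.radians(yaw));rows([(W(fr,.011,0,.019+dz),O(fr,0,-A2),G)])
    o=telemetry.get_obs();print(np.round(o['tcp_pos'],4),np.round(o['joints'],2))
def down(c,yaw,dzs=(.04,.02,.01,.0)):
    fr=(np.array(c),np.radians(yaw));rows([(W(fr,.011,0,.019+d),O(fr,0,-A2),G) for d in dzs])
E
python3 -c "
from h import *
hov((.4283,.0335),1)"
```

```text
[[-0.347, -1.234, 0.265], [-0.004, -0.377, -0.026]] |tcp [0.448 0.034 0.109]
[ 0.4779 -0.277   0.2063] [ 0.06  0.21  0.53  2.2  -0.76  0.46 -0.44]
```

apply_moves(
  rows=[
    [[-0.02,-0.62,-0.35],[0,-0.18,0]],
    [[-0.02,-0.62,-0.35],[0,-0.18,0]],
    [[-0.02,-0.62,-0.35],[0,-0.18,0]],
    [[-0.02,-0.62,-0.35],[0,-0.18,0]],
    [[-0.02,-0.62,-0.35],[0,-0.18,0]],
    [[-0.02,-0.62,-0.35],[0,-0.18,0]],
  ],
  jaw=0.32,
)

```text
clock: 23.72
tcp_pos: [0.4443, -0.1204, 0.2811]
orientation: [-3.132, 0.097, 0.181]
contact_force: [0.1, -1.1, -0.2]
grip_width: 0.0567
gripper_force: 0.0
```

```bash
python3 -c "
from h import *
hov((.4283,.0335),1)"
```

```text
[[0.056, -0.617, 0.687], [-0.01, -0.196, -0.024]] |tcp [0.448 0.034 0.109]
[ 0.4443 -0.1204  0.2811] [-0.5   0.17  0.71  1.99 -0.1   1.14 -1.38]
```

apply_moves(
  rows=[
    [[0.05,-0.617,0.4],[-0.01,-0.196,-0.024]],
    [[0.05,-0.617,0.4],[-0.01,-0.196,-0.024]],
    [[0.05,-0.617,0.4],[-0.01,-0.196,-0.024]],
    [[0.056,-0.617,0.687],[-0.01,-0.196,-0.024]],
    [[0.056,-0.617,0.687],[-0.01,-0.196,-0.024]],
    [[0.056,-0.617,0.687],[-0.01,-0.196,-0.024]],
    [[0.056,-0.617,0.687],[-0.01,-0.196,-0.024]],
  ],
)

```text
clock: 24.6
tcp_pos: [0.4497, 0.0328, 0.1128]
orientation: [2.934, 0.024, -1.113]
contact_force: [0.8, -0.6, 0.5]
grip_width: 0.0566
gripper_force: 0.0
```

```bash
python3 -c "
from h import *
down((.4283,.0335),1);print(telemetry.get_obs()['tcp_pos'],telemetry.get_obs()['joints'])"
```

```text
[[0.112, -0.004, 0.137], [-0.001, -0.003, -0.0]] |tcp [0.448 0.034 0.069]
[[0.165, -0.004, 0.197], [-0.001, -0.003, -0.0]] |tcp [0.448 0.034 0.049]
[[0.192, -0.004, 0.227], [-0.001, -0.003, -0.0]] |tcp [0.448 0.034 0.039]
[[0.218, -0.004, 0.257], [-0.001, -0.003, -0.0]] |tcp [0.448 0.034 0.029]
[0.44973885 0.0327985  0.11284904] [-0.50497211  0.76272176  0.50947234  1.78266472 -0.32838712  1.44026246
 -1.36717925]
```

apply_moves(
  rows=[
    [[0.112,-0.004,0.137],[-0.001,-0.003,0]],
    [[0.165,-0.004,0.197],[-0.001,-0.003,0]],
    [[0.192,-0.004,0.227],[-0.001,-0.003,0]],
    [[0.205,-0.004,0.242],[-0.001,-0.003,0]],
    [[0.218,-0.004,0.257],[-0.001,-0.003,0]],
    [[0.218,-0.004,0.257],[-0.001,-0.003,0]],
  ],
)

```text
clock: 25.35
tcp_pos: [0.4464, 0.0351, 0.0261]
orientation: [2.922, 0.029, -1.132]
contact_force: [-0.2, -0.6, -0.1]
grip_width: 0.056
gripper_force: 0.0
```

apply_moves(
  rows=[
    [[0,0,0],[0,0,0]],
    [[0,0,0],[0,0,0]],
    [[0,0,0],[0,0,0]],
    [[0,0,0],[0,0,0]],
  ],
  jaw=-1,
)

```text
clock: 25.85
tcp_pos: [0.4466, 0.0351, 0.0269]
orientation: [2.922, 0.029, -1.133]
contact_force: [0.6, -0.0, 5.8]
grip_width: 0.0384
gripper_force: 61.6
```

apply_moves(
  rows=[
    [[-0.1,0,-0.11],[0,0,0]],
    [[-0.25,0,-0.28],[0,0,0]],
    [[-0.535,0,-0.594],[0,0,0]],
    [[-0.535,0,-0.594],[0,0,0]],
    [[-0.535,0,-0.594],[0,0,0]],
  ],
)

```text
clock: 26.48
tcp_pos: [0.4491, 0.0349, 0.2285]
orientation: [2.927, 0.029, -1.123]
contact_force: [0.0, -0.5, -1.8]
grip_width: 0.0388
gripper_force: 60.1
```

```bash
python3 - <<'E'
import h;from h import *
h.G=.0106
o=telemetry.get_obs();print(o['tcp_pos'],o['joints'],o['grip_width'])
h.over(3,.12,23)
E
```

```text
[0.44908899 0.0349091  0.22846928] [-0.54723432  0.60883913  0.56153147  1.73258586 -0.26288815  1.637571
 -1.41406044] 0.038773845614689814
[[0.332, 1.268, -0.023], [0.004, 0.361, 0.027]] |tcp [ 0.521 -0.281  0.177]
[0.4491 0.0349 0.2285] [-0.55  0.61  0.56  1.73 -0.26  1.64 -1.41] 0.038773845614689814
```

apply_moves(
  rows=[
    [[0.16,0.64,0.0],[0.002,0.15,0.013]],
    [[0.16,0.64,0.0],[0.002,0.15,0.013]],
    [[0.16,0.64,0.0],[0.002,0.15,0.013]],
    [[0.16,0.64,0.0],[0.002,0.15,0.013]],
    [[0.16,0.64,0.0],[0.002,0.15,0.013]],
    [[0.16,0.64,0.0],[0.002,0.15,0.013]],
  ],
)

```text
clock: 27.22
tcp_pos: [0.4806, -0.1226, 0.1982]
orientation: [3.101, -0.027, -0.421]
contact_force: [-0.3, 0.2, -1.0]
grip_width: 0.0385
gripper_force: 60.2
```

```bash
python3 - <<'E'
import h;from h import *
h.G=.0106
h.over(3,.12,23)
E
```

```text
[[0.19, 0.629, 0.045], [0.004, 0.213, 0.016]] |tcp [ 0.521 -0.281  0.177]
[ 0.4806 -0.1226  0.1982] [-0.39  0.45  0.65  1.9  -0.21  1.15 -1.23] 0.03849187128421896
```

apply_moves(
  rows=[
    [[0.19,0.629,0.02],[0.004,0.213,0.016]],
    [[0.19,0.629,0.02],[0.004,0.213,0.016]],
    [[0.19,0.629,0.02],[0.004,0.213,0.016]],
    [[0.19,0.629,0.045],[0.004,0.213,0.016]],
    [[0.19,0.629,0.045],[0.004,0.213,0.016]],
    [[0.19,0.629,0.045],[0.004,0.213,0.016]],
    [[0.19,0.629,0.045],[0.004,0.213,0.016]],
  ],
)

```text
clock: 28.1
tcp_pos: [0.5222, -0.2813, 0.1782]
orientation: [3.065, -0.097, 0.623]
contact_force: [-0.8, -0.3, -0.9]
grip_width: 0.0388
gripper_force: 60.3
```

```bash
python3 - <<'E'
import h;from h import *
h.G=.0106
h.ins(3,(.12,.09,.075),23,42)
E
```

```text
[[0.04, -0.002, 0.233], [-0.0, 0.0, -0.0]] |tcp [ 0.554 -0.283  0.129]
[[-0.049, -0.002, 0.313], [-0.0, 0.0, -0.0]] |tcp [ 0.542 -0.282  0.101]
[[-0.093, -0.002, 0.354], [-0.0, 0.0, -0.0]] |tcp [ 0.535 -0.282  0.088]
[ 0.5222 -0.2813  0.1782] [ 0.13  0.32  0.41  2.11 -0.71  0.46 -0.54] 0.038751496161131646 [-0.79023623 -0.25624507 -0.87987515] tilt 22.99658838680052
coupon bottom above floor along U 0.11051491359028594 x off -0.04536950919284362
```

apply_moves(
  rows=[
    [[-0.03,-0.002,0.12],[0,0,0]],
    [[-0.06,-0.002,0.24],[0,0,0]],
    [[-0.093,-0.002,0.354],[0,0,0]],
    [[-0.093,-0.002,0.354],[0,0,0]],
    [[-0.093,-0.002,0.354],[0,0,0]],
  ],
)

```text
clock: 28.72
tcp_pos: [0.5344, -0.2829, 0.0882]
orientation: [3.064, -0.101, 0.625]
contact_force: [-0.3, -0.7, -1.7]
grip_width: 0.0385
gripper_force: 60.4
```

```bash
python3 - <<'E'
import h;from h import *
h.G=.0106
h.ins(3,(.065,.055,.048,.044,.042),23,42)
E
```

```text
[[-0.028, -0.005, 0.03], [0.0, -0.0, -0.001]] |tcp [ 0.531 -0.281  0.079]
[[-0.058, -0.005, 0.056], [0.0, -0.0, -0.001]] |tcp [ 0.527 -0.281  0.07 ]
[[-0.079, -0.005, 0.075], [0.0, -0.0, -0.001]] |tcp [ 0.524 -0.281  0.063]
[[-0.09, -0.005, 0.086], [0.0, -0.0, -0.001]] |tcp [ 0.522 -0.281  0.06 ]
[[-0.096, -0.005, 0.091], [0.0, -0.0, -0.001]] |tcp [ 0.521 -0.281  0.058]
[ 0.5344 -0.2829  0.0882] [ 0.32  0.48  0.17  2.12 -0.96  0.28 -0.28] 0.03848530066696706 [-0.32551548 -0.70220197 -1.74952487] tilt 23.058067635798263
coupon bottom above floor along U 0.03415417001858056 x off -0.0007191688232888373
```

apply_moves(
  rows=[
    [[-0.028,-0.005,0.03],[0,0,0]],
    [[-0.043,-0.005,0.043],[0,0,0]],
    [[-0.058,-0.005,0.056],[0,0,0]],
    [[-0.079,-0.005,0.075],[0,0,0]],
    [[-0.09,-0.005,0.086],[0,0,0]],
    [[-0.09,-0.005,0.086],[0,0,0]],
  ],
)

```text
clock: 29.48
tcp_pos: [0.521, -0.2809, 0.0585]
orientation: [3.065, -0.103, 0.623]
contact_force: [0.9, 0.4, -1.3]
grip_width: 0.0385
gripper_force: 60.4
```

```bash
python3 - <<'E'
import h;from h import *
h.G=.0106
h.ins(3,(.042,),23,42)
E
```

```text
[[-0.0, -0.001, 0.003], [0.0, 0.0, -0.001]] |tcp [ 0.521 -0.281  0.058]
[ 0.521  -0.2809  0.0585] [ 0.43  0.52  0.05  2.15 -1.08  0.2  -0.13] 0.038547310807140606 [ 0.89281879  0.40424308 -1.27821787] tilt 22.99279404973405
coupon bottom above floor along U 0.0014994598510422858 x off -0.00044695913710399377
```

apply_moves(
  rows=[
    [[0,0,0],[0,0,0]],
    [[0,0,0],[0,0,0]],
    [[0,0,0],[0,0,0]],
  ],
  jaw=0.25,
)

```text
clock: 29.85
tcp_pos: [0.5214, -0.2808, 0.0589]
orientation: [3.064, -0.102, 0.624]
contact_force: [-0.6, 0.3, 0.3]
grip_width: 0.0533
gripper_force: 0.0
```

apply_moves(
  rows=[
    [[0,0,-0.1],[0,0,0]],
    [[0,0,-0.25],[0,0,0]],
    [[0,0,-0.45],[0,0,0]],
    [[0,0,-0.65],[0,0,0]],
    [[0,0,-0.65],[0,0,0]],
  ],
)

```text
clock: 30.48
tcp_pos: [0.4584, -0.2776, 0.2119]
orientation: [3.061, -0.103, 0.633]
contact_force: [0.6, 0.8, 0.3]
grip_width: 0.0534
gripper_force: 0.0
```

```bash
python3 -c "
from h import *
t=cam('top','t10.png');trayshift(t,box=(205,145,315,215));orange(t,(380,150,450,260),.06)
rows([(np.array([.652,.0765,.24]),O(TR,90),.006)]);print(telemetry.get_obs()['joints'])"
```

```text
shift px ((0.01798365515436018, 0.12490080170451989), 0.9426136020708967)
area 360.0 box [[405.0, 189.0], [424.0, 189.0], [424.0, 215.0], [405.0, 215.0]] world [[0.5622, -0.2599], [0.5612, -0.3022], [0.5024, -0.2981], [0.5034, -0.2562]] mean [ 0.5323 -0.2791]
[[0.68, -1.461, 0.136], [0.108, -0.097, -0.526]] |tcp [0.652 0.076 0.246]
[ 0.06373542  0.18010775  0.51913705  2.20632785 -0.61679018  0.49228953
 -0.57052672]
```

apply_moves(
  rows=[
    [[0.34,-0.73,0],[0.054,-0.05,-0.26]],
    [[0.34,-0.73,0],[0.054,-0.05,-0.26]],
    [[0.34,-0.73,0],[0.054,-0.05,-0.26]],
    [[0.34,-0.73,0],[0.054,-0.05,-0.26]],
    [[0.34,-0.73,0],[0.054,-0.05,-0.26]],
    [[0.34,-0.73,0],[0.054,-0.05,-0.26]],
  ],
  jaw=-0.25,
  newtons=40,
)

```text
clock: 31.28
tcp_pos: [0.5483, -0.0991, 0.2402]
orientation: [2.892, 1.175, 0.334]
contact_force: [-0.9, -0.3, -0.0]
grip_width: 0.0323
gripper_force: 0.0
```

```bash
python3 -c "
from h import *
rows([(np.array([.652,.0765,.22]),O(TR,90),.006)]);print(telemetry.get_obs()['tcp_pos'])"
```

```text
[[0.763, -0.224, 0.192], [0.051, -0.048, -0.266]] |tcp [0.652 0.076 0.226]
[ 0.5482617  -0.09912513  0.2402408 ]
```

apply_moves(
  rows=[
    [[0.763,-0.224,0.192],[0.051,-0.048,-0.266]],
    [[0.763,-0.224,0.192],[0.051,-0.048,-0.266]],
    [[0.763,-0.224,0.192],[0.051,-0.048,-0.266]],
    [[0.763,-0.224,0.192],[0.051,-0.048,-0.266]],
    [[0.763,-0.224,0.192],[0.051,-0.048,-0.266]],
    [[0.763,-0.224,0.192],[0.051,-0.048,-0.266]],
    [[0.763,-0.224,0.192],[0.051,-0.048,-0.266]],
  ],
)

```text
clock: 32.15
tcp_pos: [0.6516, 0.0749, 0.227]
orientation: [2.181, 2.26, 0.001]
contact_force: [0.1, -0.4, 0.5]
grip_width: 0.0317
gripper_force: 0.0
```

```bash
python3 -c "
from h import *
rows([(np.array([.652,.0765,.045]),O(TR,90),.006)]);print(telemetry.get_obs()['tcp_pos'])
s=cam('scene');trayshift(s,'pics/scene0.png',(235,240,360,290))"
```

```text
[[0.007, 0.001, 0.704], [0.0, 0.0, -0.002]] |tcp [0.652 0.076 0.051]
[0.65157635 0.07489028 0.22695423]
shift px ((0.9634230258570327, 0.5370602735683363), 0.6220914350891114)
```

apply_moves(
  rows=[
    [[0.007,0.001,0.25],[0,0,-0.002]],
    [[0.007,0.001,0.45],[0,0,-0.002]],
    [[0.007,0.001,0.55],[0,0,-0.002]],
    [[0.007,0.001,0.63],[0,0,-0.002]],
    [[0.007,0.001,0.704],[0,0,-0.002]],
    [[0.007,0.001,0.704],[0,0,-0.002]],
  ],
)

```text
clock: 32.95
tcp_pos: [0.6517, 0.0773, 0.0505]
orientation: [2.17, 2.271, -0.001]
contact_force: [-0.4, -0.9, -0.4]
grip_width: 0.032
gripper_force: 0.0
```

apply_moves(
  rows=[
    [[0,0,0],[0,0,0]],
    [[0,0,0],[0,0,0]],
    [[0,0,0],[0,0,0]],
    [[0,0,0],[0,0,0]],
  ],
  jaw=-1,
  newtons=40,
)

```text
clock: 33.45
tcp_pos: [0.6524, 0.0775, 0.0524]
orientation: [2.169, 2.271, 0.001]
contact_force: [-4.7, 0.9, 5.6]
grip_width: 0.0106
gripper_force: 39.4
```

apply_moves(
  rows=[
    [[0,-0.012,-0.054],[-0.017,0,0]],
    [[0,-0.027,-0.107],[-0.033,0,0]],
    [[0,-0.045,-0.159],[-0.05,0,0]],
    [[0,-0.066,-0.21],[-0.067,0,0]],
    [[0,-0.089,-0.26],[-0.083,0,0]],
    [[0,-0.115,-0.309],[-0.1,0,0]],
    [[0,-0.143,-0.356],[-0.117,0,0]],
    [[0,-0.174,-0.402],[-0.133,0,0]],
    [[0,-0.207,-0.446],[-0.15,0,0]],
    [[0,-0.207,-0.446],[-0.15,0,0]],
  ],
)

```text
clock: 34.7
tcp_pos: [0.5997, 0.0752, 0.1632]
orientation: [1.916, 2.007, 0.483]
contact_force: [0.6, -0.2, -3.8]
grip_width: 0.0105
gripper_force: 40.0
```

apply_moves(
  rows=[
    [[0,0,0],[0,0,0]],
    [[0,0,0],[0,0,0]],
    [[0,0,0],[0,0,0]],
    [[0,0,0],[0,0,0]],
    [[0,0,0],[0,0,0]],
    [[0,0,0],[0,0,0]],
    [[0,0,0],[0,0,0]],
    [[0,0,0],[0,0,0]],
    [[0,0,0],[0,0,0]],
  ],
)

```text
clock: 35.83
tcp_pos: [0.6006, 0.0752, 0.1629]
orientation: [1.916, 2.007, 0.483]
contact_force: [-1.2, -0.5, -4.2]
grip_width: 0.0102
gripper_force: 40.0
```

apply_moves(
  rows=[
    [[0,0.009,0.054],[0.017,0,0]],
    [[0,0.016,0.109],[0.033,0,0]],
    [[0,0.02,0.164],[0.05,0,0]],
    [[0,0.021,0.219],[0.067,0,0]],
    [[0,0.018,0.274],[0.083,0,0]],
    [[0,0.014,0.329],[0.1,0,0]],
    [[0,0.006,0.384],[0.117,0,0]],
    [[0,-0.004,0.438],[0.133,0,0]],
    [[0,-0.018,0.491],[0.15,0,0]],
    [[0,-0.018,0.491],[0.15,0,0]],
  ],
)

```text
clock: 37.08
tcp_pos: [0.6534, 0.0776, 0.0515]
orientation: [2.169, 2.271, 0.001]
contact_force: [-2.4, -0.1, -3.1]
grip_width: 0.0107
gripper_force: 41.0
```

apply_moves(
  rows=[
    [[0,0,0],[0,0,0]],
    [[0,0,0],[0,0,0]],
    [[0,0,0],[0,0,0]],
  ],
  jaw=-0.25,
)

```text
clock: 37.45
tcp_pos: [0.6531, 0.0776, 0.0522]
orientation: [2.168, 2.27, 0.003]
contact_force: [-0.5, -0.5, -0.9]
grip_width: 0.0322
gripper_force: 0.0
```

apply_moves(
  rows=[
    [[0,0,-0.25],[0,0,0]],
    [[0,0,-0.5],[0,0,0]],
    [[0,0,-0.8],[0,0,0]],
    [[0,0,-0.8],[0,0,0]],
  ],
)

```text
clock: 37.95
tcp_pos: [0.6548, 0.0777, 0.2576]
orientation: [2.165, 2.266, 0.014]
contact_force: [0.1, -0.0, -0.6]
grip_width: 0.0322
gripper_force: 0.0
```

```bash
python3 -c "
from h import *
s=cam('scene','s11.png');orange(s,(225,190,360,300))
print(telemetry.get_obs()['joints'])"
```

```text
area 279.0 box [[291.6, 264.5], [300.8, 253.0], [319.2, 267.8], [310.0, 279.2]] world [[0.4543, 0.123], [0.4682, 0.0807], [0.3993, 0.0798], [0.388, 0.1204]] mean [0.4274 0.101 ]
area 73.0 box [[311.0, 250.0], [317.3, 240.8], [336.1, 253.8], [329.8, 263.0]] world [[0.4581, 0.0542], [0.4715, 0.0193], [0.4037, 0.0158], [0.3925, 0.0495]] mean [0.4315 0.0347]
[-0.34204919  0.44787433  0.17847344  1.61335692 -0.08676021  1.07880505
 -0.0947941 ]
```

```bash
python3 -c "
from h import *
rows([(np.array([.50,-.14,.27]),O(TR,0,0),0)])"
```

```text
[[-0.842, -0.655, -0.061], [0.002, -0.003, 0.502]] |tcp [ 0.5  -0.14  0.27]
```

apply_moves(
  rows=[
    [[-0.842,-0.655,-0.061],[0,0,0.502]],
    [[-0.842,-0.655,-0.061],[0,0,0.502]],
    [[-0.842,-0.655,-0.061],[0,0,0.502]],
    [[-0.842,-0.655,-0.061],[0,0,0.502]],
    [[-0.842,-0.655,-0.061],[0,0,0.502]],
    [[-0.842,-0.655,-0.061],[0,0,0.502]],
    [[-0.842,-0.655,-0.061],[0,0,0.502]],
    [[-0.842,-0.655,-0.061],[0,0,0.502]],
    [[-0.842,-0.655,-0.061],[0,0,0.502]],
    [[-0.842,-0.655,-0.061],[0,0,0.502]],
  ],
  jaw=0.32,
  newtons=60,
)

```text
clock: 39.25
tcp_pos: [0.4975, -0.1399, 0.2654]
orientation: [3.14, 0.064, -0.001]
contact_force: [1.2, -0.6, 1.1]
grip_width: 0.0562
gripper_force: 0.0
```

```bash
python3 -c "
from h import *
t=cam('top','t12.png');trayshift(t,box=(205,145,315,215));orange(t,(200,180,320,290))
h=cv2.resize(t['frame'][145:280,210:320,::-1],None,fx=4,fy=4,interpolation=cv2.INTER_CUBIC);cv2.imwrite('pics/c12.png',h)
hov((.4275,.034),1.5);hov((.4262,.0995),2)"
```

```text
shift px ((-0.01779828912609105, -0.09951998102232551), 0.9496053468022082)
area 402.0 box [[237.0, 242.0], [254.0, 242.0], [254.0, 268.0], [237.0, 268.0]] world [[0.4575, 0.1193], [0.4566, 0.0811], [0.3984, 0.0808], [0.3994, 0.1186]] mean [0.428 0.1  ]
area 395.5 box [[265.7, 240.7], [282.7, 239.6], [284.4, 265.4], [267.4, 266.6]] world [[0.4589, 0.0548], [0.4605, 0.0165], [0.4024, 0.013], [0.4008, 0.0509]] mean [0.4306 0.0338]
[[-0.172, -0.706, 0.627], [0.002, -0.233, 0.005]] |tcp [0.447 0.035 0.109]
[ 0.4976 -0.1399  0.2656] [-0.31  0.22  0.54  1.95 -0.13  1.01 -1.24]
[[-0.166, -0.969, 0.627], [0.001, -0.233, 0.002]] |tcp [0.446 0.1   0.109]
[ 0.4976 -0.1399  0.2656] [-0.31  0.22  0.54  1.95 -0.13  1.01 -1.24]
```

View pics/c12.png

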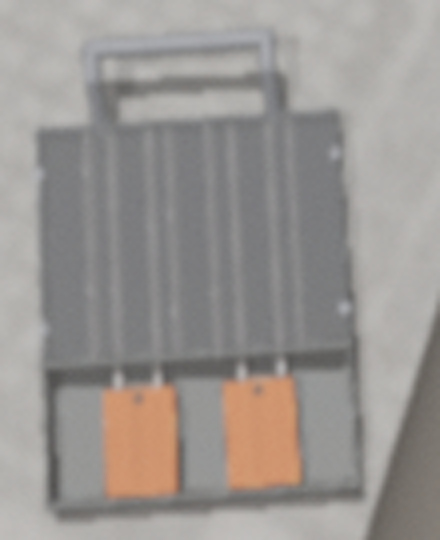

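Both remaining coupons lie at the lip, at about (140,440) and (262,433) in the crop, and the tray is flat and unmoved. I'll take the right one next.

```bash
python3 -c "
from h import *
hov((.429,.034),2.5)"
```

```text
[[-0.166, -0.707, 0.627], [-0.0, -0.233, -0.001]] |tcp [0.449 0.035 0.109]
[ 0.4976 -0.1399  0.2656] [-0.31  0.22  0.54  1.95 -0.13  1.01 -1.24]
```

apply_moves(
  rows=[
    [[-0.166,-0.707,0.3],[0,-0.233,0]],
    [[-0.166,-0.707,0.3],[0,-0.233,0]],
    [[-0.166,-0.707,0.3],[0,-0.233,0]],
    [[-0.166,-0.707,0.627],[0,-0.233,0]],
    [[-0.166,-0.707,0.627],[0,-0.233,0]],
    [[-0.166,-0.707,0.627],[0,-0.233,0]],
    [[-0.166,-0.707,0.627],[0,-0.233,0]],
    [[-0.166,-0.707,0.627],[0,-0.233,0]],
  ],
)

```text
clock: 40.3
tcp_pos: [0.4515, 0.0343, 0.1134]
orientation: [2.927, 0.057, -1.106]
contact_force: [0.4, -1.0, 0.6]
grip_width: 0.0566
gripper_force: 0.0
```

```bash
python3 -c "
from h import *
down((.429,.034),2.5)"
```

```text
[[0.11, -0.002, 0.142], [-0.001, -0.003, -0.001]] |tcp [0.449 0.035 0.069]
[[0.163, -0.002, 0.202], [-0.001, -0.003, -0.001]] |tcp [0.449 0.035 0.049]
[[0.189, -0.002, 0.232], [-0.001, -0.003, -0.001]] |tcp [0.449 0.035 0.039]
[[0.216, -0.002, 0.262], [-0.001, -0.003, -0.001]] |tcp [0.449 0.035 0.029]
```

apply_moves(
  rows=[
    [[0.11,-0.002,0.142],[0,-0.003,0]],
    [[0.163,-0.002,0.202],[0,-0.003,0]],
    [[0.189,-0.002,0.232],[0,-0.003,0]],
    [[0.2,-0.002,0.245],[0,-0.003,0]],
    [[0.211,-0.002,0.257],[0,-0.003,0]],
    [[0.211,-0.002,0.257],[0,-0.003,0]],
  ],
)

```text
clock: 41.05
tcp_pos: [0.4466, 0.035, 0.027]
orientation: [2.915, 0.057, -1.13]
contact_force: [-0.5, 0.2, 0.0]
grip_width: 0.0566
gripper_force: 0.0
```

apply_moves(
  rows=[
    [[0,0,0],[0,0,0]],
    [[0,0,0],[0,0,0]],
    [[0,0,0],[0,0,0]],
    [[0,0,0],[0,0,0]],
  ],
  jaw=-1,
)

```text
clock: 41.55
tcp_pos: [0.4466, 0.035, 0.0273]
orientation: [2.915, 0.057, -1.13]
contact_force: [0.5, 0.5, 5.6]
grip_width: 0.0388
gripper_force: 60.4
```

apply_moves(
  rows=[
    [[-0.1,0,-0.11],[0,0,0]],
    [[-0.25,0,-0.28],[0,0,0]],
    [[-0.535,0,-0.594],[0,0,0]],
    [[-0.535,0,-0.594],[0,0,0]],
    [[-0.535,0,-0.594],[0,0,0]],
  ],
)

```text
clock: 42.18
tcp_pos: [0.4492, 0.035, 0.2289]
orientation: [2.92, 0.058, -1.121]
contact_force: [-0.4, -0.3, -2.6]
grip_width: 0.0389
gripper_force: 60.4
```

```bash
python3 - <<'E'
import h;from h import *
h.G=.0106
h.over(2,.12,21)
E
```

```text
[[0.239, 1.263, 0.064], [0.006, 0.35, 0.034]] |tcp [ 0.495 -0.279  0.177]
[0.4492 0.035  0.2289] [-0.46  0.58  0.43  1.72 -0.21  1.63 -1.47] 0.038873661249451054
```

apply_moves(
  rows=[
    [[0.12,0.63,0.0],[0.003,0.17,0.017]],
    [[0.12,0.63,0.0],[0.003,0.17,0.017]],
    [[0.12,0.63,0.0],[0.003,0.17,0.017]],
    [[0.12,0.63,0.0],[0.003,0.17,0.017]],
    [[0.12,0.63,0.0],[0.003,0.17,0.017]],
    [[0.12,0.63,0.0],[0.003,0.17,0.017]],
  ],
)

```text
clock: 42.92
tcp_pos: [0.4765, -0.1199, 0.2057]
orientation: [3.11, -0.016, -0.323]
contact_force: [0.1, 0.1, -1.8]
grip_width: 0.0382
gripper_force: 60.5
```

```bash
python3 - <<'E'
import h;from h import *
h.G=.011
h.over(2,.12,21)
E
```

```text
[[0.104, 0.634, 0.104], [0.004, 0.182, 0.018]] |tcp [ 0.495 -0.279  0.177]
[ 0.4765 -0.1199  0.2057] [-0.31  0.37  0.52  1.94 -0.14  1.09 -1.31] 0.03818610705420354
```

apply_moves(
  rows=[
    [[0.104,0.634,0.05],[0.004,0.182,0.018]],
    [[0.104,0.634,0.05],[0.004,0.182,0.018]],
    [[0.104,0.634,0.05],[0.004,0.182,0.018]],
    [[0.104,0.634,0.104],[0.004,0.182,0.018]],
    [[0.104,0.634,0.104],[0.004,0.182,0.018]],
    [[0.104,0.634,0.104],[0.004,0.182,0.018]],
    [[0.104,0.634,0.104],[0.004,0.182,0.018]],
  ],
)

```text
clock: 43.8
tcp_pos: [0.4959, -0.2795, 0.1787]
orientation: [3.076, -0.097, 0.572]
contact_force: [0.1, -1.0, -1.2]
grip_width: 0.0385
gripper_force: 60.6
```

```bash
python3 - <<'E'
import h;from h import *
h.G=.011
h.ins(2,(.078,),21,42)
E
```

```text
[[-0.067, -0.001, 0.353], [-0.0, -0.0, -0.0]] |tcp [ 0.512 -0.28   0.09 ]
[ 0.4959 -0.2795  0.1787] [ 0.17  0.29  0.36  2.14 -0.6   0.47 -0.63] 0.03851637177445541 [ 0.14031594 -0.99128521 -1.1672563 ] tilt 21.054223385744574
coupon bottom above floor along U 0.11029221913644711 x off -0.04708320278866045
```

apply_moves(
  rows=[
    [[-0.02,-0.001,0.12],[0,0,0]],
    [[-0.04,-0.001,0.24],[0,0,0]],
    [[-0.067,-0.001,0.353],[0,0,0]],
    [[-0.067,-0.001,0.353],[0,0,0]],
    [[-0.067,-0.001,0.353],[0,0,0]],
  ],
)

```text
clock: 44.42
tcp_pos: [0.5112, -0.2814, 0.0909]
orientation: [3.075, -0.101, 0.572]
contact_force: [0.3, -1.0, -1.1]
grip_width: 0.0387
gripper_force: 60.6
```

```bash
python3 - <<'E'
import h;from h import *
h.G=.011
h.ins(2,(.065,.055,.048,.044),21,42)
E
```

```text
[[-0.036, -0.005, 0.039], [0.0, -0.001, -0.001]] |tcp [ 0.507 -0.28   0.079]
[[-0.064, -0.005, 0.067], [0.0, -0.001, -0.001]] |tcp [ 0.502 -0.28   0.069]
[[-0.085, -0.005, 0.087], [0.0, -0.001, -0.001]] |tcp [ 0.499 -0.279  0.063]
[[-0.096, -0.005, 0.098], [0.0, -0.001, -0.001]] |tcp [ 0.498 -0.279  0.06 ]
[ 0.5112 -0.2814  0.0909] [ 0.34  0.45  0.16  2.15 -0.82  0.29 -0.4 ] 0.03870172758765997 [ 0.3236407  -0.99583841 -1.12087312] tilt 21.091513969010958
coupon bottom above floor along U 0.037250403284920554 x off -0.0007800259373085087
```

apply_moves(
  rows=[
    [[-0.018,-0.003,0.02],[0,0,0]],
    [[-0.036,-0.005,0.039],[0,0,0]],
    [[-0.05,-0.005,0.053],[0,0,0]],
    [[-0.064,-0.005,0.067],[0,0,0]],
    [[-0.085,-0.005,0.087],[0,0,0]],
    [[-0.096,-0.005,0.098],[0,0,0]],
    [[-0.096,-0.005,0.098],[0,0,0]],
  ],
)

```text
clock: 45.3
tcp_pos: [0.4965, -0.2792, 0.058]
orientation: [3.076, -0.103, 0.57]
contact_force: [0.0, -0.3, -1.4]
grip_width: 0.0385
gripper_force: 60.6
```

```bash
python3 - <<'E'
import h;from h import *
h.G=.011
h.ins(2,(.042,),21,42)
E
```

```text
[[0.001, -0.0, 0.002], [0.0, 0.0, -0.001]] |tcp [ 0.497 -0.279  0.058]
[ 0.4965 -0.2792  0.058 ] [ 0.45  0.5   0.04  2.18 -0.93  0.2  -0.27] 0.0385413636794255 [ 0.00947271 -0.31868524 -1.37870283] tilt 20.992034929743056
coupon bottom above floor along U 0.0011508283045311958 x off -0.0003960164479225952
```

Release it, retreat, then take the last one.

apply_moves(
  rows=[
    [[0,0,0],[0,0,0]],
    [[0,0,0],[0,0,0]],
    [[0,0,0],[0,0,0]],
  ],
  jaw=0.25,
)

```text
clock: 45.68
tcp_pos: [0.4972, -0.2792, 0.0587]
orientation: [3.075, -0.102, 0.572]
contact_force: [0.4, -0.8, 0.1]
grip_width: 0.0532
gripper_force: 0.0
```

apply_moves(
  rows=[
    [[0,0,-0.1],[0,0,0]],
    [[0,0,-0.25],[0,0,0]],
    [[0,0,-0.45],[0,0,0]],
    [[0,0,-0.75],[0,0,0]],
    [[0,0,-0.75],[0,0,0]],
  ],
)

```text
clock: 46.3
tcp_pos: [0.43, -0.2758, 0.2373]
orientation: [3.072, -0.103, 0.58]
contact_force: [0.4, -0.9, -0.4]
grip_width: 0.0535
gripper_force: 0.0
```

apply_moves(
  rows=[
    [[0.0,-0.75,-0.2],[0,-0.18,-0.02]],
    [[0.0,-0.75,-0.2],[0,-0.18,-0.02]],
    [[0.0,-0.75,-0.2],[0,-0.18,-0.02]],
    [[0.0,-0.75,-0.2],[0,-0.18,-0.02]],
    [[0.0,-0.75,-0.2],[0,-0.18,-0.02]],
    [[0.0,-0.75,-0.2],[0,-0.18,-0.02]],
  ],
  jaw=0.32,
)

```text
clock: 47.05
tcp_pos: [0.4236, -0.0878, 0.28]
orientation: [3.122, -0.011, -0.311]
contact_force: [0.5, -0.5, -0.5]
grip_width: 0.0562
gripper_force: 0.0
```

```bash
python3 -c "
from h import *
t=cam('top','t13.png');orange(t,(200,180,320,290));trayshift(t,box=(205,145,280,215));orange(t,(380,150,450,260),.06)
hov((.427,.0995),2)"
```

```text
area 412.5 box [[235.8, 242.7], [253.3, 241.9], [254.5, 267.8], [237.0, 268.7]] world [[0.4559, 0.122], [0.4568, 0.0827], [0.3988, 0.0797], [0.3979, 0.1185]] mean [0.4274 0.1007]
shift px ((0.4931113586537279, -0.38891149758741506), 0.8700785215695699)
area 542.5 box [[405.0, 188.0], [424.0, 188.0], [424.0, 227.0], [405.0, 227.0]] world [[0.5645, -0.26], [0.5635, -0.3024], [0.4757, -0.2963], [0.4767, -0.2546]] mean [ 0.5201 -0.2783]
[[0.22, -0.757, 0.651], [-0.005, -0.17, -0.013]] |tcp [0.447 0.1   0.109]
[ 0.4234 -0.0881  0.28  ] [-0.31  0.15  0.4   1.99 -0.04  1.21 -1.46]
```

apply_moves(
  rows=[
    [[0.1,-0.757,0.3],[-0.005,-0.17,-0.013]],
    [[0.1,-0.757,0.3],[-0.005,-0.17,-0.013]],
    [[0.1,-0.757,0.3],[-0.005,-0.17,-0.013]],
    [[0.22,-0.757,0.651],[-0.005,-0.17,-0.013]],
    [[0.22,-0.757,0.651],[-0.005,-0.17,-0.013]],
    [[0.22,-0.757,0.651],[-0.005,-0.17,-0.013]],
    [[0.22,-0.757,0.651],[-0.005,-0.17,-0.013]],
    [[0.22,-0.757,0.651],[-0.005,-0.17,-0.013]],
  ],
)

```text
clock: 48.1
tcp_pos: [0.4478, 0.1012, 0.1108]
orientation: [2.922, 0.054, -1.116]
contact_force: [1.1, 0.2, 0.2]
grip_width: 0.0564
gripper_force: 0.0
```

```bash
python3 -c "
from h import *
down((.427,.1),2);print(telemetry.get_obs()['tcp_pos'])"
```

```text
[[0.109, 0.002, 0.129], [0.0, -0.001, 0.001]] |tcp [0.447 0.101 0.069]
[[0.162, 0.002, 0.188], [0.0, -0.001, 0.001]] |tcp [0.447 0.101 0.049]
[[0.189, 0.002, 0.218], [0.0, -0.001, 0.001]] |tcp [0.447 0.101 0.039]
[[0.216, 0.002, 0.248], [0.0, -0.001, 0.001]] |tcp [0.447 0.101 0.029]
[0.44779541 0.10117049 0.11078757]
```

apply_moves(
  rows=[
    [[0.109,0.002,0.129],[0,0,0]],
    [[0.162,0.002,0.188],[0,0,0]],
    [[0.189,0.002,0.218],[0,0,0]],
    [[0.203,0.002,0.233],[0,0,0]],
    [[0.216,0.002,0.248],[0,0,0]],
    [[0.216,0.002,0.248],[0,0,0]],
  ],
)

```text
clock: 48.85
tcp_pos: [0.4457, 0.1013, 0.0269]
orientation: [2.919, 0.056, -1.12]
contact_force: [0.8, -0.4, 0.3]
grip_width: 0.0563
gripper_force: 0.0
```

apply_moves(
  rows=[
    [[0,0,0],[0,0,0]],
    [[0,0,0],[0,0,0]],
    [[0,0,0],[0,0,0]],
    [[0,0,0],[0,0,0]],
  ],
  jaw=-1,
)

```text
clock: 49.35
tcp_pos: [0.4458, 0.1013, 0.0273]
orientation: [2.92, 0.056, -1.12]
contact_force: [0.6, 0.1, 5.3]
grip_width: 0.0386
gripper_force: 60.5
```

apply_moves(
  rows=[
    [[-0.1,0,-0.11],[0,0,0]],
    [[-0.25,0,-0.28],[0,0,0]],
    [[-0.535,0,-0.594],[0,0,0]],
    [[-0.535,0,-0.594],[0,0,0]],
    [[-0.535,0,-0.594],[0,0,0]],
  ],
)

```text
clock: 49.98
tcp_pos: [0.4471, 0.1014, 0.229]
orientation: [2.925, 0.057, -1.111]
contact_force: [-0.2, 0.1, -1.7]
grip_width: 0.0385
gripper_force: 60.4
```

apply_moves(
  rows=[
    [[0.08,0.75,0.02],[0.003,0.17,0.017]],
    [[0.08,0.75,0.02],[0.003,0.17,0.017]],
    [[0.08,0.75,0.02],[0.003,0.17,0.017]],
    [[0.08,0.75,0.02],[0.003,0.17,0.017]],
    [[0.08,0.75,0.02],[0.003,0.17,0.017]],
    [[0.08,0.75,0.02],[0.003,0.17,0.017]],
  ],
)

```text
clock: 50.72
tcp_pos: [0.4645, -0.084, 0.2087]
orientation: [3.111, -0.018, -0.313]
contact_force: [-0.0, 0.6, -1.4]
grip_width: 0.0386
gripper_force: 60.6
```

```bash
python3 - <<'E'
import h;from h import *
h.G=.012
h.over(1,.12,19)
E
```

```text
[[0.052, 0.772, 0.125], [0.004, 0.169, 0.017]] |tcp [ 0.469 -0.277  0.179]
[ 0.4645 -0.084   0.2087] [-0.28  0.31  0.39  1.98 -0.1   1.07 -1.43] 0.038619967265650965
```

apply_moves(
  rows=[
    [[0.052,0.772,0.06],[0.004,0.169,0.017]],
    [[0.052,0.772,0.06],[0.004,0.169,0.017]],
    [[0.052,0.772,0.06],[0.004,0.169,0.017]],
    [[0.052,0.772,0.125],[0.004,0.169,0.017]],
    [[0.052,0.772,0.125],[0.004,0.169,0.017]],
    [[0.052,0.772,0.125],[0.004,0.169,0.017]],
    [[0.052,0.772,0.125],[0.004,0.169,0.017]],
  ],
)

```text
clock: 51.6
tcp_pos: [0.4698, -0.2776, 0.1798]
orientation: [3.087, -0.094, 0.519]
contact_force: [-0.9, -0.2, -1.9]
grip_width: 0.0386
gripper_force: 60.7
```

```bash
python3 - <<'E'
import h;from h import *
h.G=.011
h.ins(1,(.078,),20,42)
E
```

```text
[[-0.053, -0.0, 0.361], [-0.0, 0.005, 0.001]] |tcp [ 0.487 -0.279  0.09 ]
[ 0.4698 -0.2776  0.1798] [ 0.2   0.26  0.34  2.16 -0.51  0.49 -0.69] 0.038570439553051124 [-0.85527434 -0.16563874 -1.9495804 ] tilt 19.101089606716446
coupon bottom above floor along U 0.11100859915341287 x off -0.049086067026112845
```

apply_moves(
  rows=[
    [[-0.02,0,0.12],[0,0.005,0]],
    [[-0.04,0,0.24],[0,0.005,0]],
    [[-0.053,0,0.361],[0,0.005,0]],
    [[-0.053,0,0.361],[0,0.005,0]],
    [[-0.053,0,0.361],[0,0.005,0]],
  ],
)

```text
clock: 52.22
tcp_pos: [0.4861, -0.2801, 0.0908]
orientation: [3.081, -0.098, 0.544]
contact_force: [-1.0, 0.4, -0.6]
grip_width: 0.0387
gripper_force: 60.7
```

```bash
python3 - <<'E'
import h;from h import *
h.G=.011
h.ins(1,(.065,.055,.048,.044),20,42)
E
```

```text
[[-0.035, -0.006, 0.041], [0.0, -0.0, -0.0]] |tcp [ 0.481 -0.278  0.078]
[[-0.063, -0.006, 0.069], [0.0, -0.0, -0.0]] |tcp [ 0.477 -0.278  0.069]
[[-0.083, -0.006, 0.089], [0.0, -0.0, -0.0]] |tcp [ 0.474 -0.278  0.063]
[[-0.095, -0.006, 0.1], [0.0, -0.0, -0.0]] |tcp [ 0.473 -0.278  0.059]
[ 0.4861 -0.2801  0.0908] [ 0.38  0.43  0.13  2.18 -0.77  0.29 -0.43] 0.03865203942046679 [-1.03776111  0.37804285 -0.60295653] tilt 20.043006212265258
coupon bottom above floor along U 0.037395726228806436 x off -0.0008393806944195677
```

apply_moves(
  rows=[
    [[-0.018,-0.003,0.02],[0,0,0]],
    [[-0.035,-0.006,0.041],[0,0,0]],
    [[-0.049,-0.006,0.055],[0,0,0]],
    [[-0.063,-0.006,0.069],[0,0,0]],
    [[-0.083,-0.006,0.089],[0,0,0]],
    [[-0.095,-0.006,0.1],[0,0,0]],
    [[-0.095,-0.006,0.1],[0,0,0]],
  ],
)

```text
clock: 53.1
tcp_pos: [0.4713, -0.2779, 0.0578]
orientation: [3.082, -0.1, 0.542]
contact_force: [-0.6, -1.2, -1.1]
grip_width: 0.0386
gripper_force: 60.8
```

apply_moves(
  rows=[
    [[0,0,0],[0,0,0]],
    [[0,0,0],[0,0,0]],
    [[0,0,0],[0,0,0]],
  ],
  jaw=0.25,
)

```text
clock: 53.48
tcp_pos: [0.472, -0.2779, 0.0584]
orientation: [3.081, -0.099, 0.544]
contact_force: [0.7, -0.7, 0.4]
grip_width: 0.0532
gripper_force: 0.0
```

apply_moves(
  rows=[
    [[0,0,-0.1],[0,0,0]],
    [[0,0,-0.25],[0,0,0]],
    [[0,0,-0.45],[0,0,0]],
    [[0,0,-0.9],[0,0,0]],
    [[0,0,-0.9],[0,0,0]],
    [[0,0,-0.9],[0,0,0]],
  ],
)

```text
clock: 54.22
tcp_pos: [0.3958, -0.2741, 0.2737]
orientation: [3.077, -0.1, 0.555]
contact_force: [0.0, 0.2, -1.3]
grip_width: 0.0535
gripper_force: 0.0
```

```bash
python3 - <<'E'
from h import *
s=cam('scene');t=cam('top')
b=cv2.resize(s['frame'][110:230,330:430,::-1],None,fx=4,fy=4,interpolation=cv2.INTER_CUBIC)
a=cv2.resize(t['frame'][150:270,370:450,::-1],None,fx=4,fy=4,interpolation=cv2.INTER_CUBIC)
cv2.imwrite('pics/c14.png',np.hstack([b,a]))
def g(th): return W(RK,.095-.150*np.cos(th),0,.077+.150*np.sin(th))
rows([(g(1.73)+[0,0,.1],O(RK,0),.006)]);print(telemetry.get_obs()['tcp_pos'])
E
```

```text
[[0.943, 0.0, 0.084], [-0.0, -0.111, -0.0]] |tcp [ 0.623 -0.287  0.331]
[ 0.39513023 -0.27251586  0.26992117]
```

View pics/c14.png

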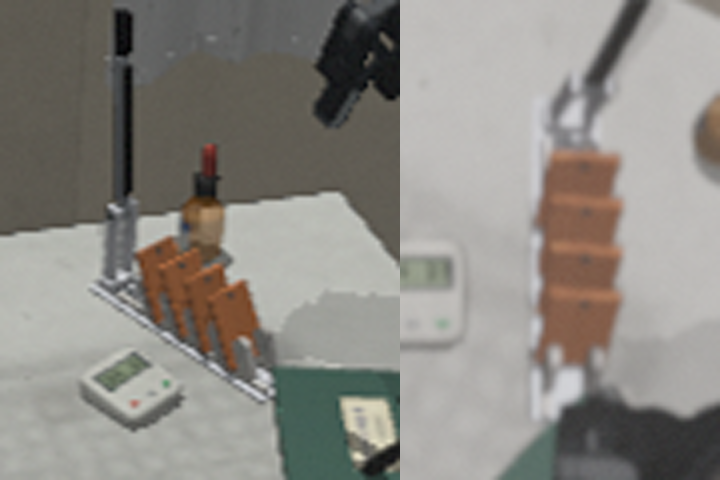

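All four coupons stand in the rack and the timer and dropper are undisturbed. The raised bar's grip is at about (123,33) in the left crop. I'll go and pinch it.

apply_moves(
  rows=[
    [[-0.1,0,-0.3],[0,0,0]],
    [[0.0,0,-0.4],[0,-0.111,0]],
    [[0.4,0,-0.2],[0,-0.111,0]],
    [[0.943,0,0.06],[0,-0.111,0]],
    [[0.943,0,0.084],[0,-0.111,0]],
    [[0.943,0,0.084],[0,-0.111,0]],
    [[0.943,0,0.084],[0,-0.111,0]],
    [[0.943,0,0.084],[0,-0.111,0]],
    [[0.943,0,0.084],[0,-0.111,0]],
  ],
  jaw=-0.25,
  newtons=25,
)

```text
clock: 55.45
tcp_pos: [0.6216, -0.2886, 0.3302]
orientation: [-3.14, 0.104, 0.002]
contact_force: [-0.0, -0.6, -0.2]
grip_width: 0.0322
gripper_force: 0.0
```

```bash
python3 - <<'E'
from h import *
def g(th): return W(RK,.095-.150*np.cos(th),0,.077+.150*np.sin(th))
D=O(RK,0)
print(telemetry.get_obs()['tcp_pos'])
rows([(g(1.73),D,.006)])
for seq in((1.73,1.62,1.5,1.38,1.26,1.14,1.02,.9,.78),(.78,.68,.58,.48,.38,.28,.2,.12,.05,-.01,-.03)):
    print(); s=(g(seq[0])-.006*D[:,2],D); rows([(g(t),D,.006) for t in seq[1:]],s)
E
```

```text
[ 0.62163891 -0.28857532  0.33022567]
[[0.006, -0.006, 0.396], [-0.0, 0.0, -0.001]] |tcp [ 0.623 -0.287  0.231]

[[-0.066, -0.0, -0.007], [0.0, 0.0, 0.0]] |tcp [ 0.607 -0.286  0.233]
[[-0.138, -0.0, -0.006], [0.0, 0.0, 0.0]] |tcp [ 0.589 -0.285  0.233]
[[-0.209, -0.0, 0.003], [0.0, 0.0, 0.0]] |tcp [ 0.571 -0.284  0.23 ]
[[-0.279, 0.0, 0.021], [0.0, 0.0, 0.0]] |tcp [ 0.554 -0.283  0.226]
[[-0.346, -0.0, 0.047], [0.0, 0.0, 0.0]] |tcp [ 0.537 -0.282  0.219]
[[-0.409, -0.0, 0.081], [0.0, 0.0, 0.0]] |tcp [ 0.521 -0.281  0.211]
[[-0.468, -0.0, 0.122], [0.0, 0.0, 0.0]] |tcp [ 0.506 -0.28   0.2  ]
[[-0.522, 0.0, 0.17], [0.0, 0.0, 0.0]] |tcp [ 0.493 -0.279  0.188]

[[-0.04, -0.0, 0.045], [0.0, 0.0, 0.0]] |tcp [ 0.483 -0.278  0.177]
[[-0.075, -0.0, 0.093], [0.0, 0.0, 0.0]] |tcp [ 0.474 -0.278  0.165]
[[-0.106, -0.0, 0.145], [0.0, 0.0, 0.0]] |tcp [ 0.467 -0.277  0.152]
[[-0.131, -0.0, 0.199], [0.0, 0.0, 0.0]] |tcp [ 0.46  -0.277  0.139]
[[-0.15, -0.0, 0.256], [0.0, 0.0, 0.0]] |tcp [ 0.456 -0.277  0.124]
[[-0.161, -0.0, 0.303], [0.0, 0.0, 0.0]] |tcp [ 0.453 -0.276  0.113]
[[-0.169, -0.0, 0.35], [0.0, 0.0, 0.0]] |tcp [ 0.451 -0.276  0.101]
[[-0.173, -0.0, 0.392], [0.0, 0.0, 0.0]] |tcp [ 0.45  -0.276  0.09 ]
[[-0.173, 0.0, 0.428], [0.0, 0.0, 0.0]] |tcp [ 0.45  -0.276  0.082]
[[-0.173, -0.0, 0.44], [0.0, 0.0, 0.0]] |tcp [ 0.45  -0.276  0.079]
```

apply_moves(
  rows=[
    [[0.006,-0.006,0.15],[0,0,0]],
    [[0.006,-0.006,0.3],[0,0,0]],
    [[0.006,-0.006,0.396],[0,0,0]],
    [[0.006,-0.006,0.396],[0,0,0]],
  ],
)

```text
clock: 55.95
tcp_pos: [0.6226, -0.2862, 0.2305]
orientation: [-3.138, 0.103, 0.005]
contact_force: [0.1, -0.2, -0.2]
grip_width: 0.0317
gripper_force: 0.0
```

apply_moves(
  rows=[
    [[0,0,0],[0,0,0]],
    [[0,0,0],[0,0,0]],
    [[0,0,0],[0,0,0]],
  ],
  jaw=-1,
)

```text
clock: 56.32
tcp_pos: [0.6253, -0.2875, 0.2336]
orientation: [3.138, -0.103, 0.005]
contact_force: [-1.4, -2.1, 6.2]
grip_width: 0.0118
gripper_force: 27.9
```

apply_moves(
  rows=[
    [[-0.066,0,-0.007],[0,0,0]],
    [[-0.138,0,-0.006],[0,0,0]],
    [[-0.209,0,0.003],[0,0,0]],
    [[-0.279,0,0.021],[0,0,0]],
    [[-0.346,0,0.047],[0,0,0]],
    [[-0.409,0,0.081],[0,0,0]],
    [[-0.468,0,0.122],[0,0,0]],
    [[-0.522,0,0.17],[0,0,0]],
  ],
)

```text
clock: 57.32
tcp_pos: [0.4954, -0.2789, 0.1902]
orientation: [3.138, -0.102, 0.006]
contact_force: [2.6, -4.1, 0.4]
grip_width: 0.0115
gripper_force: 24.3
```

apply_moves(
  rows=[
    [[-0.04,0,0.045],[0,0,0]],
    [[-0.075,0,0.093],[0,0,0]],
    [[-0.106,0,0.145],[0,0,0]],
    [[-0.131,0,0.199],[0,0,0]],
    [[-0.15,0,0.256],[0,0,0]],
    [[-0.161,0,0.303],[0,0,0]],
    [[-0.169,0,0.35],[0,0,0]],
    [[-0.173,0,0.392],[0,0,0]],
    [[-0.173,0,0.428],[0,0,0]],
    [[-0.173,0,0.44],[0,0,0]],
  ],
)

```text
clock: 58.58
tcp_pos: [0.4528, -0.2761, 0.0815]
orientation: [-3.14, 0.103, -0.005]
contact_force: [-8.0, 1.4, 42.4]
grip_width: 0.0111
gripper_force: 35.1
```

apply_moves(
  rows=[
    [[0,0,-0.008],[0,0,0]],
    [[0,0,-0.008],[0,0,0]],
  ],
)

```text
clock: 58.82
tcp_pos: [0.4528, -0.276, 0.0822]
orientation: [3.139, -0.102, 0.005]
contact_force: [-1.5, -3.4, 15.9]
grip_width: 0.0114
gripper_force: 32.0
```

apply_moves(
  rows=[
    [[0,0,-0.008],[0,0,0]],
    [[0,0,-0.008],[0,0,0]],
    [[0,0,-0.008],[0,0,0]],
  ],
  jaw=-0.3,
)

```text
clock: 59.2
tcp_pos: [0.4509, -0.2742, 0.0822]
orientation: [-3.139, 0.1, 0.002]
contact_force: [-0.2, -0.2, -0.5]
grip_width: 0.0301
gripper_force: 0.0
```

apply_moves(
  rows=[
    [[0,0,-0.15],[0,0,0]],
    [[0,0,-0.4],[0,0,0]],
    [[0,0,-0.7],[0,0,0]],
    [[-0.2,0,-0.9],[0,0,0]],
    [[-0.2,0,-0.9],[0,0,0]],
    [[-0.2,0,-0.9],[0,0,0]],
  ],
)

```text
clock: 59.95
tcp_pos: [0.4014, -0.2716, 0.3081]
orientation: [-3.139, 0.101, -0.002]
contact_force: [0.2, 0.2, -0.1]
grip_width: 0.03
gripper_force: 0.0
```

```bash
python3 - <<'E'
from h import *
s=cam('scene');t=cam('top')
b=cv2.resize(s['frame'][140:230,330:420,::-1],None,fx=5.5,fy=5.5,interpolation=cv2.INTER_CUBIC)
a=cv2.resize(t['frame'][160:250,390:440,::-1],None,fx=5.5,fy=5.5,interpolation=cv2.INTER_CUBIC)
cv2.imwrite('pics/c15.png',np.hstack([b,a]))
for th in(0,.06,.15): print(th,[np.round((np.array(proj(s,W(RK,.095-r*np.cos(th),0,.077+r*np.sin(th))))-[330,140])*5.5) for r in(.0,.132,.15,.168)])
E
```

```text
0 [array([163., 122.]), array([332., 223.]), array([357., 238.]), array([383., 253.])]
0.06 [array([163., 122.]), array([334., 211.]), array([359., 224.]), array([385., 238.])]
0.15 [array([163., 122.]), array([335., 192.]), array([360., 203.]), array([387., 213.])]
```

View pics/c15.png

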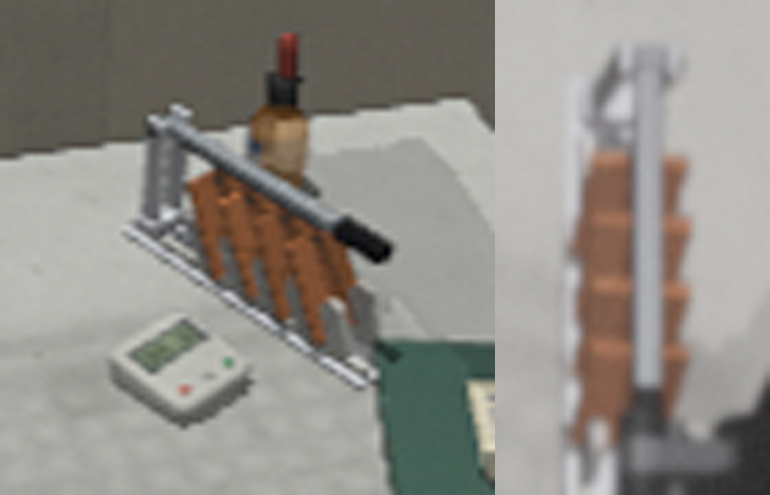

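The bar lies level over all four coupons: the grip centre at (363,240) matches the predicted (357,238) for angle 0. The arm is clear and the tray is flat, so I'm handing in.

```bash
python3 -c "
from h import *
print(job.hand_in())"
```

```text
the job is handed in; nothing more can be done
None
```

I handed the job in: all four coupons stand in the rack with the bar down over them, the tray lies flat, and the timer and dropper were not disturbed; the hand-in returned no verdict.

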